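# Close a tasting table: send the score cards down the rail, pack the preserves

## Task

Close this tasting table. First send the scores in: hang every score-card carrier by its hook on the raised end of the sloped rail, above the green band, and let go, so that it runs down by itself to the red stop or up against the carrier before it (do not hold or push it along farther down). When all carriers are down, pack every closed preserve upright on the floor of the tote compartment that matches its size (wide for large, middle for medium, narrow for small), without disturbing the water bottle, cup and glass.

Things in the scene. Friction and masses are not known exactly. Their poses are not given: they have to be found in the camera images.
- rail: Sloped steel rail, fixed: flat bar 14 mm wide, 10 mm thick, between two 14 mm posts (foot plates 80 x 130 x 12 mm). Origin on the table under the high end; x axis level, along the rail, downhill; z up. Bar's axis: y = 0, height 215 mm - 0.25 x, from the high post (x = 0) to the low post (x = 420 mm), nothing above it. A carrier let go on it rolls down by itself at some 0.2 m/s.
- rail_load (a point): Point on the bar's axis in the middle of the loading stretch, 70 mm downhill of the high post, 197.5 mm above the table; axes as the rail's. The loading stretch ends at a green band round the bar, 118 to 126 mm downhill of the high post; the uphill face of the red stop disc (44 mm across) is 350 mm downhill of it.
- tote_large (a point): Centre of the floor (4 mm above the table) of the wide compartment of the blue tote, 200 mm long (along x) and 72 mm wide (along y) inside. The tote is fixed, 210 x 200 mm outside, with three compartments side by side along y; outer walls and partitions are 5 mm thick and 32 mm high above the table.
- tote_medium (a point): The same for the middle compartment, 200 x 60 mm inside.
- tote_small (a point): The same for the narrow compartment, 200 x 48 mm inside.
- carrier1_grip (a point): Centre of the red grip block (26 mm along x, 14 mm along y, 44 mm tall) on top of the red score-card carrier, about 150 g, may be absent. It stands upright on a steel foot 44 (x) x 60 (y) x 10 mm centred under the block; 158 mm tall in all, this point 136 mm above its underside. z up when standing; card side towards or away from the robot will do on the rail.
- carrier1_hook (a point): Where the bar's axis lies when the red carrier hangs, under its white roller (18 mm thick): 58 mm below the block's centre, 78 mm above the underside. Steel rod hook in the y-z plane, 44 mm wide inside; card and upright on -y, free tip on +y ending 62 mm above the underside. The foot lies below, so the bar enters from the +y side between foot and tip, then the carrier is lowered.
- carrier2_grip (a point): Centre of the blue grip block (26 mm along x, 14 mm along y, 44 mm tall) on top of the blue score-card carrier, about 150 g, may be absent. It stands upright on a steel foot 44 (x) x 60 (y) x 10 mm centred under the block; 158 mm tall in all, this point 136 mm above its underside. z up when standing; card side towards or away from the robot will do on the rail.
- carrier2_hook (a point): Where the bar's axis lies when the blue carrier hangs, under its white roller (18 mm thick): 58 mm below the block's centre, 78 mm above the underside. Steel rod hook in the y-z plane, 44 mm wide inside; card and upright on -y, free tip on +y ending 62 mm above the underside. The foot lies below, so the bar enters from the +y side between foot and tip, then the carrier is lowered.
- carrier3_grip (a point): Centre of the yellow grip block (26 mm along x, 14 mm along y, 44 mm tall) on top of the yellow score-card carrier, about 150 g, may be absent. It stands upright on a steel foot 44 (x) x 60 (y) x 10 mm centred under the block; 158 mm tall in all, this point 136 mm above its underside. z up when standing; card side towards or away from the robot will do on the rail.
- carrier3_hook (a point): Where the bar's axis lies when the yellow carrier hangs, under its white roller (18 mm thick): 58 mm below the block's centre, 78 mm above the underside. Steel rod hook in the y-z plane, 44 mm wide inside; card and upright on -y, free tip on +y ending 62 mm above the underside. The foot lies below, so the bar enters from the +y side between foot and tip, then the carrier is lowered.
- large1_center (a point): Centre (half-way up) of a closed large preserve, a gold-coloured tin: upright cylinder with a paper band, 62 mm in diameter and 66 mm tall, 80 to 320 g. May be absent. Belongs in the wide compartment.
- large2_center (a point): Centre (half-way up) of a closed large preserve, another, alike: upright cylinder with a paper band, 62 mm in diameter and 66 mm tall, 80 to 320 g. May be absent. Belongs in the wide compartment.
- medium1_center (a point): Centre (half-way up) of a closed medium preserve, a terracotta-coloured jar with a white lid: upright cylinder with a paper band, 50 mm in diameter and 58 mm tall, 80 to 320 g. May be absent. Belongs in the middle compartment.
- medium2_center (a point): Centre (half-way up) of a closed medium preserve, another, alike: upright cylinder with a paper band, 50 mm in diameter and 58 mm tall, 80 to 320 g. May be absent. Belongs in the middle compartment.
- small1_center (a point): Centre (half-way up) of a closed small preserve, an amber jar with a green lid: upright cylinder with a paper band, 38 mm in diameter and 46 mm tall, 80 to 320 g. May be absent. Belongs in the narrow compartment.
- small2_center (a point): Centre (half-way up) of a closed small preserve, another, alike: upright cylinder with a paper band, 38 mm in diameter and 46 mm tall, 80 to 320 g. May be absent. Belongs in the narrow compartment.
- water: Clear glass water bottle with a blue cap, 72 mm across, 240 mm tall; origin under its centre. Leave alone.
- cup: White paper cup, 66 mm across, 75 mm tall; origin under its centre. Leave alone.
- glass: Upturned stemmed glass, 72 mm across, 150 mm tall; origin under its centre. Leave alone.
Mind the look-alikes: they are no part of the job. Leave any blue or pink look-alike of the part that bears small1_center alone.

How it is judged:
By the outcome, as a careful person would: the job done as asked, in the order asked, and still so for the second after the job is handed in, with the robot touching nothing.
Of carrier1, carrier2, carrier3 only 2 to 3 are there at a start; the rules pass over those that are not, and their reading is None.
Of large1, large2, medium1, medium2, small1, small2 only 5 to 6 are there at a start; the rules pass over those that are not, and their reading is None.
At some moment in a run one of large1, large2, medium1, medium2, small1, small2 may be knocked a few centimetres aside while the robot is not near it.
It also fails if it takes over 200 s, if anything falls off the work surface, if the arm or the gripper's body presses on something with over 40 N, if the wrist force passes 120 N, or if a joint passes its speed limit or range.

## Robot

A 7-joint arm with a two-finger parallel gripper is mounted at the origin on the work surface. World frame = base frame: x ahead of the robot, y to its left, z up, the work surface at z = 0. Lengths are in m, angles in rad, forces in N, time in s.
With the tool pointing down it reaches from about 0.35 to 0.9 m from the base axis. Payload 8.1 kg.
Tool frame: the origin (TCP) lies midway between the tips of the shut fingers; the grasp point (between the pads) lies robot.hold_point_z behind it (robot.hold_point_z is the distance from the TCP to the grasp point, in m); z points along the fingers, y is the line along which they close (so a half turn about z gives the same grasp; the last joint's range is limited). The gripper opens to 92 mm and grips with 3 to 60 N. Pads are 19 mm wide; open, the fingers measure 130 mm over their backs; the gripper's body (75 mm by 190 mm) begins 47 mm behind the grasp point.
Start: joints at [-1.314, 0.434, 0.025, 1.573, -0.012, 1.134, -0.075], TCP at [0.22, 0.585, 0.227] pointing down, gripper open.
Joint ranges: [-2.62, 2.62], [-0.44, 2.09], [-1.27, 1.32], [0.08, 2.57], [-1.32, 4.46], [0.12, 2], [-2.74, 2.74]. Speed limits (rad/s): [2.22, 2.22, 3.01, 3.01, 3.14, 3.14, 3.14].

## Interface

Orientations are given as a unit quaternion [w, x, y, z].
In Python, from rig import robot gives the robot as it stands.
- The arm moves only by the shell command python3 -m creep 'ROWS' [FORCE]. ROWS is a JSON object of lists of equal length, an entry for each row: "twist": the turn, a rotation vector about the tool's x, y, z in rad, a list of three; "travel": the shift along the tool's x, y, z in cm, a list of three; "hand": the opening, from 0 (shut) to 1 (fully open). In form: {"twist": [[wx, wy, wz], ...], "travel": [[x, y, z], ...], "hand": [hand, ...]}. A call has 1 to 8 rows; each row shifts and turns the commanded pose from where the row before left it, along the tool's axes as they then stand; what a row does not reach is not made up. A row lasts 1/10 s, in which the tool goes at most 50 mm and 8.59 degrees, less where a joint would pass 70% of its speed; a pose out of reach is approached as far as the arm can. A call with a gripper value outside its range is refused whole. The fingers move at their own pace and stop on an object; FORCE is the grip in N (left out, the last holds). Time passes only in rows, so rows that do not move let the fingers close. It gives the time, the measured TCP pose, the force, the opening and the grip force at its end, in the units of the state.
- robot.sense(): the state, without advancing time (a new reading comes with each control period).
- robot.camera(name): name is "side" or "top" or "wrist"; returns a dict with "image" (384x512x3 uint8, red, green, blue), "range_z" (384x512 float32, m along the optical axis (not along the pixel's ray), 0 where there is no reading), "K" (3x3 intrinsics, pixels), "eye" and "rotation" of the camera in the world; the wrist camera has in their place "T_tool_cam" (4x4, takes a point from camera to tool coordinates, whose origin is the TCP and whose axes are the flange's). Camera axes: x right, y up, looking along -z (the intrinsics and any distortion apply to the point x, -y, -z); pixel columns grow to the right and rows downward; lengths in m; the calibration is good to about 2 mm. A picture is of the moment at which its call begins: read the wrist's pose just before it.
- robot.job_done(): hands the job in; it is judged then, once.
The state is a dict: "clock": time; "q": joint angles; "joint_velocities": joint speeds; "tau": joint torques, N m; "ee_pos": TCP position; "tcp_rot": TCP orientation; "ft_force": force on the tool from outside, world axes, zero at the start; "wrist_torque": the same for the moment, N m; "gripper_width": opening from 0.0 (shut) to 1.0 (fully open); "grip_force": force on a finger pad.
Only numpy, scipy, OpenCV 4.12 (cv2) and the standard library are available. Lean on these libraries where they do the work, as an engineer would, in place of code of your own. Each camera call takes 0.05 s, during which the arm holds its last target. There are 200 camera calls.

## Working session

There is one attempt and no reset: what is moved stays moved. The work goes in short steps, Python scripts to look and compute and a shell command to move; the robot and the scene stay as the last step left them, time stands still between calls to the robot, and variables do not carry over. Pictures are saved under pics/ and viewed, at most 14 in all, crops included, and the job is handed in when it is done.

```bash
ls; mkdir -p pics; python3 - <<'E'
from rig import robot
import cv2,numpy as np,pickle
print(robot.sense(), robot.hold_point_z)
for n in ("top","side"):
    c=robot.camera(n); pickle.dump(c,open(n+'.pkl','wb'))
    cv2.imwrite(f'pics/{n}0.png',c['image'][:,:,::-1]); print(n,c['K'],c['eye'],c['rotation'],c.keys())
E
```

```text
pics
{'clock': 0.0, 'q': array([-1.31356835,  0.43520737,  0.02494267,  1.574125  , -0.01160372,
        1.13403858, -0.07507434]), 'joint_velocities': array([-1.91732569e-04,  8.26927615e-04,  9.60130389e-06,  1.59231925e-03,
        1.15734046e-03, -6.24967883e-04,  3.30557417e-04]), 'tau': array([ 1.05096733e-03, -6.67829990e+01,  9.85040590e-01, -3.14458752e+01,
       -6.07070443e-02,  4.26604156e-02,  1.38441551e-04]), 'ee_pos': array([0.21991775, 0.58445014, 0.22594356]), 'tcp_rot': array([-8.12433995e-05,  1.78954010e-01,  9.83857101e-01, -8.12684619e-04]), 'ft_force': array([0.08407453, 0.3311898 , 0.24552314]), 'wrist_torque': array([-0.01982103, -0.07215478, -0.03784483]), 'grip_force': 0.0, 'gripper_width': 1.003311026562481} 0.0188
top [[360.53313881   0.         253.09854101]
 [  0.         360.53313881 194.58986232]
 [  0.           0.           1.        ]] [0.41563175 0.00493653 0.97865178] [-0.69480889 -0.06441439  0.0561852   0.71409706] dict_keys(['image', 'range_z', 'K', 'eye', 'rotation'])
side [[373.16893545   0.         254.02617364]
 [  0.         373.16893545 188.59534087]
 [  0.           0.           1.        ]] [ 0.29496625 -0.67881435  0.78803717] [ 0.89293042  0.40430486 -0.07873879 -0.18169494] dict_keys(['image', 'range_z', 'K', 'eye', 'rotation'])
```

View pics/top0.png

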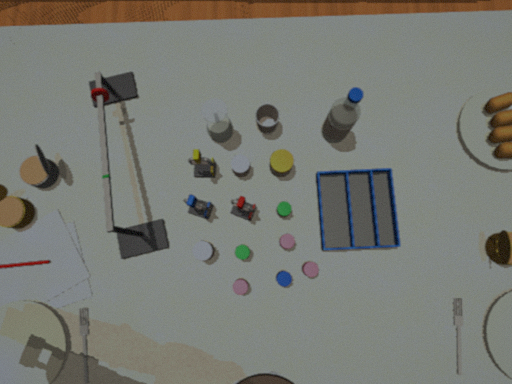

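View pics/side0.png

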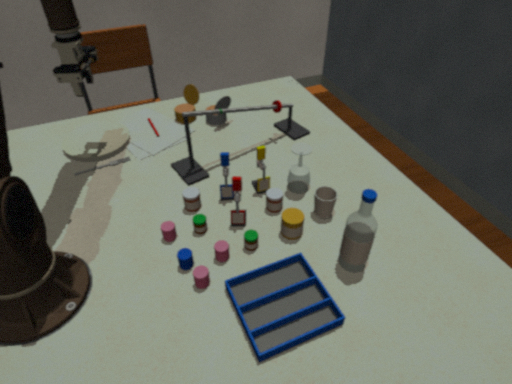

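Top view: rail on the left (foot plates at (113,88), (143,239); red stop (99,95); high end bottom at (110,230)). Yellow, blue and red carriers are at (203,163), (200,205) and (243,207). One gold tin is at (281,161), medium jars at (240,165) and (205,251), green-lid smalls at (284,209) and (243,252). The tote spans (320–398, 170–248). Pink/blue look-alikes are at the bottom.

```bash
cat > h.py <<'E'
import numpy as np,cv2,pickle
from rig import robot
from scipy.spatial.transform import Rotation as R
def quat(q): return R.from_quat([q[1],q[2],q[3],q[0]])
def pose(c,s=None):
    if 'eye' in c: return quat(c['rotation']).as_matrix(),np.array(c['eye'])
    T=np.array(c['T_tool_cam']); Rt=quat(s['tcp_rot']).as_matrix()
    return Rt@T[:3,:3], Rt@T[:3,3]+s['ee_pos']
def ray(c,uv,z,s=None):
    Rm,e=pose(c,s); K=c['K']
    d=Rm@np.array([(uv[0]-K[0,2])/K[0,0],-(uv[1]-K[1,2])/K[1,1],-1.])
    return e+d*(z-e[2])/d[2]
def cloud(c,s=None):
    Rm,e=pose(c,s);K=c['K'];v,u=np.indices(c['range_z'].shape);z=c['range_z']
    P=np.stack([(u-K[0,2])/K[0,0]*z,-(v-K[1,2])/K[1,1]*z,-z],-1)
    return P@Rm.T+e
def blobs(c,lo,hi,mn=15):
    h=cv2.cvtColor(c['image'],cv2.COLOR_RGB2HSV); m=cv2.inRange(h,np.array(lo),np.array(hi))
    n,l,st,ce=cv2.connectedComponentsWithStats(m)
    return [(ce[i],st[i],l==i) for i in range(1,n) if st[i][4]>=mn]
def state():
    s=robot.sense(); M=quat(s['tcp_rot']).as_matrix(); return s,M
E
python3 - <<'E'
from h import *
np.set_printoptions(precision=3,suppress=True)
s,M=state();print(M)
c=pickle.load(open('top.pkl','rb'));P=cloud(c)
for nm,lo,hi in [('green',(45,80,40),(85,255,255)),('blue',(100,120,50),(125,255,255)),('yel',(18,120,80),(34,255,255)),('red',(0,150,60),(6,255,255)),('red2',(174,150,60),(180,255,255)),('pink',(160,60,100),(176,180,255))]:
    for ce,st,m in blobs(c,lo,hi,12):
        Q=P[m&(c['range_z']>0)]
        print(nm,ce.round(),st,np.median(Q,0),Q.max(0),Q.min(0))
E
```

```text
[[-0.936  0.352 -0.   ]
 [ 0.352  0.936 -0.001]
 [-0.    -0.001 -1.   ]]
green [106. 176.] [103 174   6   4  18] [0.604 0.344 0.19 ] [0.608 0.35  0.192] [0.601 0.337 0.188]
green [284. 209.] [277 202  14  15 168] [ 0.537 -0.065  0.046] [ 0.555 -0.048  0.05 ] [ 0.52  -0.082  0.022]
green [242. 252.] [235 245  15  15 170] [0.429 0.046 0.046] [0.446 0.067 0.05 ] [ 0.411  0.028 -0.003]
blue [355.  94.] [348  88  15  14 155] [ 0.758 -0.217  0.239] [ 0.774 -0.202  0.242] [ 0.743 -0.231  0.232]
blue [359. 208.] [ 317  169   83   81 1121] [ 0.536 -0.267  0.029] [ 0.641 -0.161  0.036] [ 0.43  -0.363  0.004]
blue [191. 200.] [187 195   8  11  60] [0.549 0.157 0.157] [0.561 0.166 0.162] [0.537 0.15  0.151]
blue [284. 278.] [277 271  14  15 167] [ 0.361 -0.058  0.045] [ 0.378 -0.041  0.05 ] [ 0.344 -0.074  0.03 ]
yel [504.  98.] [495  94  17   9  85] [ 0.817 -0.667  0.059] [ 0.83  -0.643  0.062] [ 0.807 -0.689  0.054]
yel [506. 115.] [501 111  11   7  49] [ 0.772 -0.667  0.058] [ 0.783 -0.654  0.062] [ 0.763 -0.681  0.054]
yel [506. 130.] [500 126  12   7  50] [ 0.727 -0.662  0.06 ] [ 0.741 -0.6
[... 550 characters left out ...]
. 245.] [507 233   5  25  38] [ 0.429 -0.585  0.119] [ 0.459 -0.583  0.124] [ 0.399 -0.639  0.044]
red [98. 90.] [91 88 16  7 49] [0.833 0.392 0.145] [0.909 0.466 0.151] [0.826 0.374 0.009]
red [240. 202.] [237 197   8  11  54] [0.541 0.043 0.157] [0.553 0.05  0.161] [0.53  0.034 0.14 ]
red [ 24. 264.] [  0 261  49   7 105] [0.413 0.625 0.012] [0.42  0.693 0.016] [0.406 0.564 0.007]
pink [289. 243.] [281 235  14  14  47] [ 0.446 -0.077  0.046] [ 0.469 -0.054  0.049] [ 0.436 -0.088  0.027]
pink [311. 269.] [303 262  15  15 119] [ 0.381 -0.13   0.045] [ 0.399 -0.109  0.049] [ 0.364 -0.143  0.03 ]
pink [241. 292.] [237 291   9   3  12] [0.329 0.049 0.045] [0.332 0.06  0.047] [0.327 0.041 0.041]
```

```bash
python3 - <<'E'
from h import *
np.set_printoptions(precision=4,suppress=True)
c=pickle.load(open('top.pkl','rb'));P=cloud(c);ok=c['range_z']>0
x,y,z=P[...,0],P[...,1],P[...,2]
m=ok&(y>.28)&(y<.46)&(x>.4)&(x<.85)&(z>.11)&(z<.235)
m=cv2.morphologyEx(m.astype(np.uint8),cv2.MORPH_OPEN,np.ones((2,2)))>0
Q=P[m];vx,vy,x0,y0=cv2.fitLine(Q[:,:2].astype(np.float32),cv2.DIST_HUBER,0,.01,.01).ravel()
d=np.array([vx,vy])*np.sign(vx);o=np.array([x0,y0]);t=(Q[:,:2]-o)@d
k=np.argsort(t);a=np.polyfit(t,Q[:,2],1)
print('rail dir',d,np.degrees(np.arctan2(d[1],d[0])),'slope',a,'t',t.min(),t.max(),'end',o+d*t.min(),'resid',np.std((Q[:,:2]-o)@[-d[1],d[0]]))
# bar top height 0.215+0.005-.25x  -> x=0 
t0=np.median(t-(0.22-Q[:,2])/.25); print('origin by height',o+d*t0)
# tote walls
m=ok&(x>.38)&(x<.68)&(y<-.13)&(y>-.4)&(z>.022)&(z<.04)
r=cv2.minAreaRect(P[m][:,:2].astype(np.float32));print('tote',r)
m2=ok&(x>.4)&(x<.67)&(y<-.15)&(y>-.37)&(z<.012)
for nm,g in [('z',m2)]:
    h=np.histogram(y[m&(x>.46)&(x<.61)],bins=np.arange(-.38,-.15,.005));print(h[0])
img=cv2.resize(c['image'][140:270,170:300,::-1],None,fx=4.5,fy=4.5,interpolation=cv2.INTER_CUBIC);cv2.imwrite('pics/crop0.png',img)
E
```

```text
rail dir [0.977  0.2132] 12.311029 slope [-0.2456  0.1365] t -0.3813297185128166 0.1738551915840318 end [0.3539 0.2879] resid 0.02303520869824028
origin by height [0.4805 0.3155]
tote ((0.5362381935119629, -0.2625320851802826), (0.2106221318244934, 0.20123291015625), 1.1970077753067017)
[  0   0   0  48 128   0   0   0   0   0   0   0   0   3 110  54   0   0
   0   0   0   0   0   0   0   0   2 106  43   0   0   0   0   0   0   0
   0   0   0   0   0   0  52  87   0]
```

View pics/crop0.png

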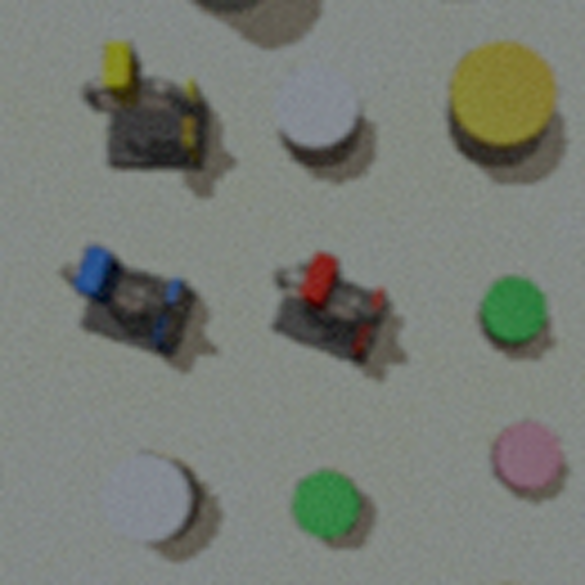

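Crop: all three blocks with the cards on the right (world −Y) and hook tips on the left (+Y); yellow's block is near vertical, blue and red are tilted.

```bash
python3 - <<'E'
from h import *
np.set_printoptions(precision=4,suppress=True)
c=pickle.load(open('top.pkl','rb'));P=cloud(c);ok=c['range_z']>0
x,y,z=P[...,0],P[...,1],P[...,2]
o=np.array([.48,.3155]);d=np.array([.977,.2132])
for th in (.03,.012,.01):
    X=P[...,:2]-o; t=X@d; n=X@np.array([-d[1],d[0]])
    m=ok&(abs(n)<th)&(t>0)&(t<.42)&(abs(z-(.22-.25*t))<.02)
    if th==.03: m&=(t<.33)
    Q=P[m];vx,vy,x0,y0=cv2.fitLine(Q[:,:2].astype(np.float32),cv2.DIST_HUBER,0,.001,.001).ravel()
    d=np.array([vx,vy])*np.sign(vx); o=np.array([x0,y0]);o=o+d*np.median((Q[:,:2]-o)@d-(.22-Q[:,2])/.25)
    print(o,d,np.degrees(np.arctan2(d[1],d[0])),len(Q))
g=np.array([.604,.344]); print('green band t',(g-o)@d)
m=ok&(abs((P[...,:2]-o)@[-d[1],d[0]])<.012)&(z>.19);T=((P[...,:2]-o)@d)[m];print('tmin',np.sort(T)[:5])
for nm,lo,hi,roi in [('blue',(100,120,50),(125,255,255),(191,200)),('yel',(18,120,80),(34,255,255),(196,154)),('red',(0,130,60),(8,255,255),(240,202))]:
    for ce,st,m in blobs(c,lo,hi,12):
        if abs(ce-roi).max()<4:
            m2=m&ok&(z>.145); uv=np.argwhere(m2)[:,::-1]
            p=np.array([ray(c,q,.158) for q in uv])[:,:2]
            r=cv2.minAreaRect(p.astype(np.float32)); C=np.cov(p.T);w,v=np.linalg.eigh(C);a=v[:,1]*np.sign(v[0,1])
            print(nm,p.mean(0),'rect',r,'yaw pca',np.degrees(np.arctan2(a[1],a[0])))
E
```

```text
[0.4827 0.3154] [0.9761 0.2174] 12.5566 954
[0.4829 0.3157] [0.9765 0.2156] 12.451754 1180
[0.4831 0.3148] [0.9764 0.2162] 12.484674 1165
green band t 0.12440703731980614
tmin [-0.0058 -0.0055 -0.0055 -0.005  -0.0047]
blue [0.5488 0.1574] rect ((0.5490445494651794, 0.15717311203479767), (0.013916915282607079, 0.02330181933939457), 68.42017364501953) yaw pca -16.195823917563118
yel [0.6573 0.1458] rect ((0.6572120189666748, 0.1460658311843872), (0.011834390461444855, 0.022131897509098053), 89.989013671875) yaw pca -5.888748623456124
red [0.5416 0.0422] rect ((0.5418388247489929, 0.0423775352537632), (0.012897438369691372, 0.024143444374203682), 67.12226104736328) yaw pca -23.374672113266236
```

```bash
cat >> h.py <<'E'
def need(p,psi=None):
    "tool-frame travel (cm) to TCP p; travel valid before/after the twist"
    s,M=state(); d=np.array(p)-s['ee_pos']; q=np.degrees(np.arctan2(M[1,1],M[0,1]))-90
    o='at %s psi %.1f tilt %.2f | travel now %s'%(s['ee_pos'].round(4),q,np.degrees(np.arccos(-M[2,2])),(M.T@d*100).round(2))
    if psi is not None:
        w=-np.radians((psi-q+180)%360-180); a=np.radians(psi+90); y=np.array([np.cos(a),np.sin(a),0]); N=np.c_[np.cross(y,[0,0,-1]),y,[0,0,-1]]
        o+=' | twist z %.3f then travel %s'%(w,(N.T@d*100).round(2))
    print(o,'t %.1f w %.2f g %.1f F %s'%(s['clock'],s['gripper_width'],s['grip_force'],s['ft_force'].round(1)))
E
python3 - <<'E'
from h import *
need([.549,.157,.26],-20)
E
```

```text
at [0.2199 0.5846 0.226 ] psi -20.6 tilt 0.08 | travel now [-45.85 -28.44  -3.35] | twist z -0.011 then travel [-45.55 -28.92  -3.4 ] t 0.1 w 1.00 g 0.0 F [-0.1 -0.3  0.1]
```

```bash

python3 -m creep '{"twist":[[0,0,0],[0,0,0],[0,0,0],[0,0,0],[0,0,0],[0,0,0],[0,0,0],[0,0,0]],"travel":[[-1,-0.5,-1.7],[-2.5,-1.5,-1.7],[-3,-2,0],[-3,-2,0],[-3,-2,0],[-3,-2,0],[-3,-2,0],[-3,-2,0]],"hand":[1,1,1,1,1,1,1,1]}' 30
python3 -m creep '{"twist":[[0,0,0],[0,0,0],[0,0,0],[0,0,0],[0,0,0],[0,0,0],[0,0,0],[0,0,0]],"travel":[[-3,-2,0],[-3,-2,0],[-3,-2,0],[-3,-2,0],[-3,-2,0],[-3,-2,0],[-3,-1.5,0],[-2.5,-1,0]],"hand":[1,1,1,1,1,1,1,1]}'
python3 - <<'E'
from h import *
import time
need([.549,.157,.117],-20)
s=robot.sense();c=robot.camera('wrist');pickle.dump((c,s),open('w1.pkl','wb'));cv2.imwrite('pics/w1.png',c['image'][:,:,::-1])
E
```

```text
clock: 0.9
ee_pos: [0.3725, 0.3767, 0.2605]
tcp_rot: [-0.0, 0.179, 0.984, -0.0]
ft_force: [-0.0, 0.1, -0.1]
gripper_width: 1.003
grip_force: 0.0
clock: 1.7
ee_pos: [0.5417, 0.1574, 0.2606]
tcp_rot: [-0.0, 0.18, 0.984, -0.0]
ft_force: [0.1, 0.2, -0.1]
gripper_width: 0.998
grip_force: 0.0
at [0.5417 0.1574 0.2606] psi -20.7 tilt 0.04 | travel now [-0.7   0.23 14.36] | twist z -0.013 then travel [-0.7   0.21 14.36] t 1.7 w 1.00 g 0.0 F [ 0.1  0.2 -0.1]
```

View pics/w1.png

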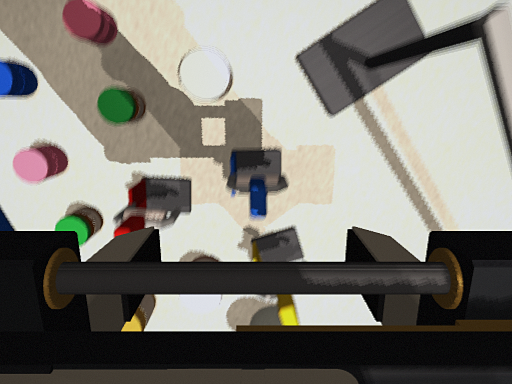

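Wrist view: blue block at about (258,195), midway between the fingers. I'll check its position against the close view.

```bash
cat >> h.py <<'E'
COL=dict(blue=((95,110,30),(125,255,255)),yellow=((18,110,70),(36,255,255)),red=((0,130,60),(8,255,255)),green=((45,80,40),(85,255,255)))
def block(c,s,col,lo=.12,hi=.175,near=None):
    P=cloud(c,s);m=cv2.inRange(cv2.cvtColor(c['image'],cv2.COLOR_RGB2HSV),*map(np.array,COL[col]))>0
    m&=(c['range_z']>0)&(P[...,2]>lo)&(P[...,2]<hi)
    if near is not None: m&=np.hypot(P[...,0]-near[0],P[...,1]-near[1])<.05
    Q=P[m];T=Q[Q[:,2]>np.percentile(Q[:,2],95)-.006][:,:2].astype(np.float32);r=cv2.minAreaRect(T)
    print(col,len(Q),'mean',Q.mean(0).round(4),'top',T.mean(0).round(4),r,Q[:,2].max().round(3))
E
python3 - <<'E'
from h import *
c,s=pickle.load(open('w1.pkl','rb'))
block(c,s,'blue')
block(c,s,'yellow',near=(.657,.146)); block(c,s,'red',near=(.542,.042))
E
```

```text
blue 530 mean [0.548  0.1583 0.1564] top [0.5492 0.158 ] ((0.5497242212295532, 0.15799835324287415), (0.012520941905677319, 0.02500317059457302), 70.72573852539062) 0.16
yellow 451 mean [0.6534 0.1462 0.1544] top [0.6555 0.1462] ((0.6568881273269653, 0.14557631313800812), (0.013346944004297256, 0.020407497882843018), 83.35601043701172) 0.16
red 340 mean [0.5362 0.0485 0.1459] top [0.5352 0.0464] ((0.534981906414032, 0.044981203973293304), (0.0152439521625638, 0.007041534874588251), 84.43901824951172) 0.159
```

```bash

python3 -m creep '{"twist":[[0,0,-0.02],[0,0,0],[0,0,0],[0,0,0],[0,0,0],[0,0,0],[0,0,0],[0,0,0]],"travel":[[-0.4,0.2,1],[-0.3,0.15,2.3],[0,0,2.5],[0,0,2.5],[0,0,2.5],[0,0,2],[0,0,1],[0,0,0.56]],"hand":[1,1,1,1,1,1,1,1]}' 30
python3 -m creep '{"twist":[[0,0,0],[0,0,0],[0,0,0],[0,0,0],[0,0,0],[0,0,0],[0,0,0],[0,0,0]],"travel":[[0,0,0],[0,0,0],[0,0,0],[0,0,0],[0,0,0],[0,0,0],[0,0,0],[0,0,0]],"hand":[0,0,0,0,0,0,0,0]}'
python3 - <<'E'
from h import *
r=np.array([.484,.315]);d=np.array([.9764,.2162]);n=np.array([-.2162,.9764])
e=r+.065*d
need([*(e-.075*n),.2975-.0188],12.5)
E
```

```text
clock: 2.55
ee_pos: [0.5477, 0.1613, 0.1159]
tcp_rot: [-0.001, 0.168, 0.986, -0.0]
ft_force: [0.4, 0.9, 0.2]
gripper_width: 1.001
grip_force: 0.0
clock: 3.35
ee_pos: [0.5487, 0.1606, 0.1172]
tcp_rot: [0.0, 0.169, 0.986, 0.0]
ft_force: [-0.4, -0.2, -1.1]
gripper_width: 0.354
grip_force: 0.0
at [0.5487 0.1606 0.1172] psi -19.5 tilt 0.00 | travel now [  1.76   9.48 -16.15] | twist z -0.558 then travel [ -3.53   8.97 -16.15] t 3.4 w 0.35 g 0.0 F [-0.4 -0.2 -1.1]
```

```bash

python3 -m creep '{"twist":[[0,0,0],[0,0,0],[0,0,0],[0,0,0],[0,0,0],[0,0,0],[0,0,0],[0,0,0]],"travel":[[0,0,0],[0,0,0],[0,0,0],[0,0,0],[0,0,-0.5],[0,0,-1],[0,0,-1.5],[0,0,-2]],"hand":[0,0,0,0,0,0,0,0]}' 30
python3 -m creep '{"twist":[[0,0,0],[0,0,0],[0,0,0],[0,0,0],[0,0,0],[0,0,-0.1],[0,0,-0.12],[0,0,-0.12]],"travel":[[0,0,-2],[0,0,-2],[0,0,-2],[0,0,-2],[0,0,-2],[0,0,-1.15],[0,0,0],[0,0,0]],"hand":[0,0,0,0,0,0,0,0]}'
python3 -m creep '{"twist":[[0,0,-0.12],[0,0,-0.1],[0,0,0],[0,0,0],[0,0,0]],"travel":[[0,0,0],[0,0,0],[-1,0,0],[-1.5,0.8,0],[-1,0.7,0]],"hand":[0,0,0,0,0]}'
cat >> h.py <<'E'
r0=np.array([.484,.315]);rd=np.array([.9764,.2162]);rn=np.array([-.2162,.9764])
E
python3 - <<'E'
from h import *
need([*(r0+.065*rd-.075*rn),.2975-.0188],12.5)
need([*(r0+.065*rd),.2975-.0188],12.5)
s=robot.sense();c=robot.camera('wrist');pickle.dump((c,s),open('w2.pkl','wb'));cv2.imwrite('pics/w2.png',c['image'][:,:,::-1])
block(c,s,'blue',.2,.4)
# bar as seen from the wrist
P=cloud(c,s);t=(P[...,:2]-r0)@rd;n=(P[...,:2]-r0)@rn
m=(c['range_z']>0)&(abs(n)<.03)&(t>0)&(t<.3)&(abs(P[...,2]-.22+.25*t)<.015)
print(m.sum(),'n med',np.median(n[m]),np.polyfit(t[m],n[m],1),'dz',np.median((P[...,2]-.22+.25*t)[m]))
E
```

```text
clock: 4.15
ee_pos: [0.5483, 0.1605, 0.1678]
tcp_rot: [-0.0, 0.169, 0.986, -0.0]
ft_force: [1.0, -0.4, -2.6]
gripper_width: 0.153
grip_force: 30.0
clock: 4.95
ee_pos: [0.5488, 0.1606, 0.2801]
tcp_rot: [0.001, -0.002, 1.0, 0.0]
ft_force: [-0.5, 0.8, -1.7]
gripper_width: 0.153
grip_force: 30.0
clock: 5.45
ee_pos: [0.5808, 0.1834, 0.2792]
tcp_rot: [0.0, -0.108, 0.994, 0.0]
ft_force: [0.5, -0.2, -1.7]
gripper_width: 0.154
grip_force: 30.0
at [0.5808 0.1834 0.2792] psi 12.4 tilt 0.06 | travel now [0.12 7.45 0.05] | twist z -0.001 then travel [0.1  7.45 0.05] t 5.5 w 0.15 g 30.0 F [ 0.5 -0.2 -1.7]
at [0.5808 0.1834 0.2792] psi 12.4 tilt 0.06 | travel now [ 0.12 14.95  0.05] | twist z -0.001 then travel [ 0.1  14.95  0.05] t 5.5 w 0.15 g 30.0 F [ 0.5 -0.2 -1.7]
blue 2296 mean [0.578  0.1777 0.2986] top [0.5853 0.1824] ((0.5822893977165222, 0.18157637119293213), (0.02608497068285942, 0.01394518930464983), 12.720502853393555) 0.322
5305 n med -0.0008928029803398415 [ 0.00432613 -0.00020173] dz 0.0004101694529049342
```

View pics/w2.png

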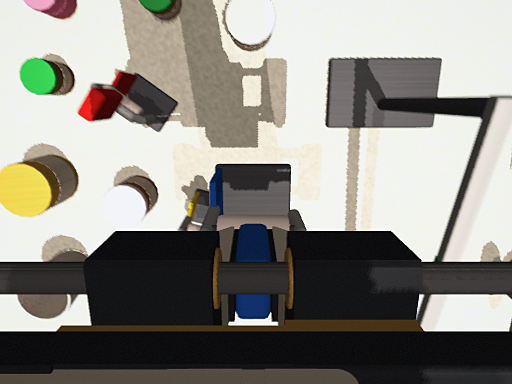

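```bash

python3 -m creep '{"twist":[[0,0,0],[0,0,0],[0,0,0],[0,0,0],[0,0,0],[0,0,0],[0,0,0],[0,0,0]],"travel":[[0.1,1.5,0],[0,2.5,0],[0,2.5,0],[0,2.5,0],[0,2.5,0],[0,2,0],[0,1,0],[0,0.45,0]],"hand":[0,0,0,0,0,0,0,0]}'
python3 -m creep '{"twist":[[0,0,0],[0,0,0],[0,0,0],[0,0,0],[0,0,0],[0,0,0],[0,0,0]],"travel":[[0,0,0.5],[0,0,1],[0,0,1],[0,0,0.8],[0,0,0.4],[0,0,0.2],[0,0,0]],"hand":[0,0,0,0,0,0,0]}'
python3 - <<'E'
from h import *
need([*(r0+.065*rd),.2568-.0188],12.5)
E
```

```text
clock: 6.3
ee_pos: [0.5449, 0.33, 0.2786]
tcp_rot: [-0.0, -0.111, 0.994, 0.0]
ft_force: [-0.1, 0.1, -2.6]
gripper_width: 0.152
grip_force: 30.0
clock: 7.0
ee_pos: [0.5459, 0.3285, 0.2394]
tcp_rot: [-0.0, -0.11, 0.994, -0.0]
ft_force: [0.3, -0.8, -1.7]
gripper_width: 0.148
grip_force: 30.0
at [0.5459 0.3285 0.2394] psi 12.6 tilt 0.01 | travel now [-0.16  0.02  0.14] | twist z 0.002 then travel [-0.16  0.02  0.14] t 7.0 w 0.15 g 30.0 F [ 0.3 -0.8 -1.7]
```

```bash

python3 -m creep '{"twist":[[0,0,0],[0,0,0],[0,0,0]],"travel":[[0,0,0.1],[0,0,0.1],[0,0,0]],"hand":[0,0,0]}'
python3 -m creep '{"twist":[[0,0,0],[0,0,0],[0,0,0]],"travel":[[0,0,0.1],[0,0,0.05],[0,0,0]],"hand":[0,0,0]}'
```

```text
clock: 7.3
ee_pos: [0.5461, 0.3287, 0.2379]
tcp_rot: [0.0, -0.11, 0.994, 0.0]
ft_force: [-0.0, 0.4, -1.9]
gripper_width: 0.154
grip_force: 30.0
clock: 7.6
ee_pos: [0.5471, 0.3289, 0.2374]
tcp_rot: [0.001, -0.11, 0.994, 0.001]
ft_force: [1.2, 0.4, 4.5]
gripper_width: 0.147
grip_force: 30.0
```

Contact: the roller is seated. Release.

```bash

python3 -m creep '{"twist":[[0,0,0],[0,0,0],[0,0,0],[0,0,0],[0,0,0],[0,0,0],[0,0,0],[0,0,0]],"travel":[[0,0,-0.05],[0,0,0],[0,0,0],[0,0,0],[0,0,0],[0,0,0],[0,0,0],[0,0,0]],"hand":[1,1,1,1,1,1,1,1]}'
python3 -m creep '{"twist":[[0,0,0],[0,0,0],[0,0,0],[0,0,0],[0,0,0],[0,0,0],[0,0,0],[0,0,0]],"travel":[[0,0,0],[0,0,-1],[0,0,-2],[0,0,-2],[0,0,-1],[0,0,0],[0,0,0],[0,0,0]],"hand":[1,1,1,1,1,1,1,1]}'
python3 - <<'E'
from h import *
s=robot.sense();c=robot.camera('wrist');pickle.dump((c,s),open('w3.pkl','wb'))
a=c['image'][:,:,::-1]; b=robot.camera('side')['image'][:,:,::-1]
cv2.imwrite('pics/w3.png',cv2.resize(np.hstack([a,b[:, :]]),None,fx=.78,fy=.78))
need([.6570,.146,.23],-5)
t=robot.camera('top');pickle.dump(t,open('top1.pkl','wb'))
block(t,None,'blue',.13,.24,near=r0+.34*rd)
E
```

```text
clock: 8.4
ee_pos: [0.5459, 0.3286, 0.2366]
tcp_rot: [0.0, -0.11, 0.994, 0.0]
ft_force: [0.2, 0.1, -0.5]
gripper_width: 0.799
grip_force: 0.0
clock: 9.2
ee_pos: [0.5455, 0.3284, 0.2955]
tcp_rot: [-0.001, -0.11, 0.994, -0.0]
ft_force: [0.2, 0.2, -0.3]
gripper_width: 0.998
grip_force: 0.0
at [0.5456 0.3284 0.2957] psi 12.6 tilt 0.09 | travel now [ -6.9  -20.23   6.57] | twist z 0.307 then travel [-12.69 -17.2    6.57] t 9.3 w 1.00 g 0.0 F [ 0.2 -0.1 -0.6]Traceback (most recent call last):
  File "<stdin>", line 7, in <module>
  File "h.py", line 36, in block
    Q=P[m];T=Q[Q[:,2]>np.percentile(Q[:,2],95)-.006][:,:2].astype(np.float32);r=cv2.minAreaRect(T)
                      ~~~~~~~~~~~~~^^^^^^^^^^^
    return _quantile_unchecked(
        a, q, axis, out, overwrite_input, method, keepdims, weights)
    return _ureduce(a,
                    func=_quantile_ureduce_func,
    ...<5 lines>...
                    overwrite_input=overwrite_input,
                    method=method)
    r = func(a, **kwargs)
    result = _quantile(arr,
                       quantiles=q,
    ...<2 lines>...
                       out=out,
                       weights=wgt)
    slices_having_nans = np.isnan(arr[-1, ...])
                                  ~~~^^^^^^^^^
IndexError: index -1 is out of bounds for axis 0 with size 0
```

View pics/w3.png

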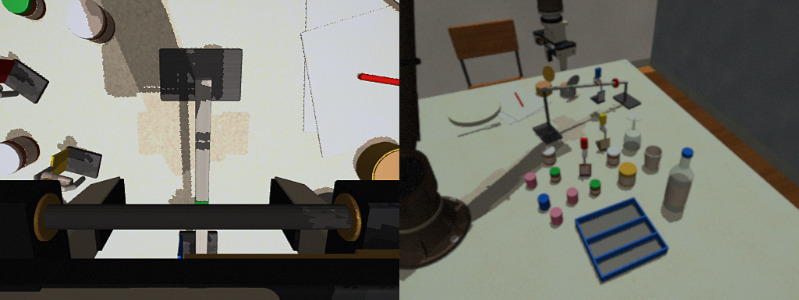

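Side picture: the blue carrier has run down to the red stop (598,85). Next is yellow.

```bash

python3 -m creep '{"twist":[[0,0,0.1],[0,0,0.1],[0,0,0.107],[0,0,0],[0,0,0],[0,0,0],[0,0,0],[0,0,0]],"travel":[[0,0,0],[0,0,0],[0,0,0],[-1.5,-2,0],[-2.5,-3.4,0],[-2.5,-3.4,1.5],[-2.5,-3.4,2],[-2.5,-3.4,2]],"hand":[1,1,1,1,1,1,1,1]}'
python3 -m creep '{"twist":[[0,0,0],[0,0,0]],"travel":[[-1.2,-1.6,1],[0,0,0]],"hand":[1,1]}'
python3 - <<'E'
from h import *
s=robot.sense();c=robot.camera('wrist');pickle.dump((c,s),open('w4.pkl','wb'))
block(c,s,'yellow',near=(.657,.146));need([.6575,.146,.117],-5)
t=robot.camera('top');pickle.dump(t,open('top1.pkl','wb'))
block(t,None,'blue',.13,.24,near=r0+.32*rd); print(r0+.34*rd)
E
```

```text
clock: 10.15
ee_pos: [0.6476, 0.1618, 0.2409]
tcp_rot: [0.0, 0.043, 0.999, 0.0]
ft_force: [0.1, 0.5, -0.7]
gripper_width: 1.002
grip_force: 0.0
clock: 10.35
ee_pos: [0.658, 0.141, 0.2291]
tcp_rot: [-0.001, 0.046, 0.999, -0.002]
ft_force: [-0.2, -0.8, -0.0]
gripper_width: 1.001
grip_force: 0.0
yellow 799 mean [0.6569 0.1468 0.1536] top [0.6592 0.1467] ((0.6599392294883728, 0.14645493030548096), (0.012538570910692215, 0.0254441499710083), 85.37561798095703) 0.16
at [0.6575 0.1441 0.2302] psi -5.2 tilt 0.14 | travel now [ 0.    0.21 11.32] | twist z -0.003 then travel [ 0.02  0.19 11.32] t 10.4 w 1.00 g 0.0 F [1.  0.2 0.7]Traceback (most recent call last):
  File "<stdin>", line 5, in <module>
  File "h.py", line 36, in block
    Q=P[m];T=Q[Q[:,2]>np.percentile(Q[:,2],95)-.006][:,:2].astype(np.float32);r=cv2.minAreaRect(T)
                      ~~~~~~~~~~~~~^^^^^^^^^^^
    return _quantile_unchecked(
        a, q, axis, out, overwrite_input, method, keepdims, weights)
    return _ureduce(a,
                    func=_quantile_ureduce_func,
    ...<5 lines>...
                    overwrite_input=overwrite_input,
                    method=method)
    r = func(a, **kwargs)
    result = _quantile(arr,
                       quantiles=q,
    ...<2 lines>...
                       out=out,
                       weights=wgt)
    slices_having_nans = np.isnan(arr[-1, ...])
                                  ~~~^^^^^^^^^
IndexError: index -1 is out of bounds for axis 0 with size 0
```

```bash

python3 -m creep '{"twist":[[0,0,-0.01],[0,0,0],[0,0,0],[0,0,0],[0,0,0],[0,0,0],[0,0,0],[0,0,0]],"travel":[[-0.2,0.22,1],[0,0,2],[0,0,2.5],[0,0,2.5],[0,0,2],[0,0,1],[0,0,0.3],[0,0,0]],"hand":[1,1,1,1,1,0.7,0.5,0.4]}' 30
python3 -m creep '{"twist":[[0,0,0],[0,0,0],[0,0,0],[0,0,0],[0,0,0],[0,0,0],[0,0,0],[0,0,0]],"travel":[[0,0,0],[0,0,0],[0,0,0],[0,0,0],[0,0,0],[0,0,0],[0,0,0],[0,0,0]],"hand":[0,0,0,0,0,0,0,0]}'
python3 -m creep '{"twist":[[0,0,0],[0,0,0],[0,0,0],[0,0,0],[0,0,0],[0,0,0],[0,0,0],[0,0,0]],"travel":[[0,0,0],[0,0,-0.5],[0,0,-1.5],[0,0,-2.5],[0,0,-3],[0,0,-3],[0,0,-3],[0,0,-2.7]],"hand":[0,0,0,0,0,0,0,0]}'
python3 - <<'E'
from h import *
need([*(r0+.065*rd-.075*rn),.2975-.0188],12.5)
s=robot.sense();c=robot.camera('wrist');block(c,s,'yellow',.2,.4)
t=robot.camera('top');cv2.imwrite('pics/t1.png',cv2.resize(t['image'][50:270,70:330,::-1],None,fx=2.5,fy=2.5))
E
```

```text
clock: 11.25
ee_pos: [0.6598, 0.1491, 0.1189]
tcp_rot: [0.0, 0.038, 0.999, 0.0]
ft_force: [0.3, -0.0, -0.3]
gripper_width: 0.788
grip_force: 0.0
clock: 12.05
ee_pos: [0.6597, 0.1482, 0.1186]
tcp_rot: [-0.0, 0.038, 0.999, -0.0]
ft_force: [-0.4, 0.0, -0.4]
gripper_width: 0.147
grip_force: 30.0
clock: 12.85
ee_pos: [0.6599, 0.1482, 0.2838]
tcp_rot: [0.001, 0.039, 0.999, 0.0]
ft_force: [0.9, 0.9, -1.6]
gripper_width: 0.151
grip_force: 30.0
at [0.6599 0.1482 0.2838] psi -4.4 tilt 0.12 | travel now [10.42  9.99  0.5 ] | twist z -0.295 then travel [ 7.06 12.59  0.51] t 12.8 w 0.15 g 30.0 F [ 0.9  0.9 -1.6]
yellow 4326 mean [0.6462 0.1482 0.3366] top [0.6399 0.1537] ((0.6358824968338013, 0.14547857642173767), (0.0803038626909256, 0.009124093689024448), 85.44290161132812) 0.379
```

View pics/t1.png

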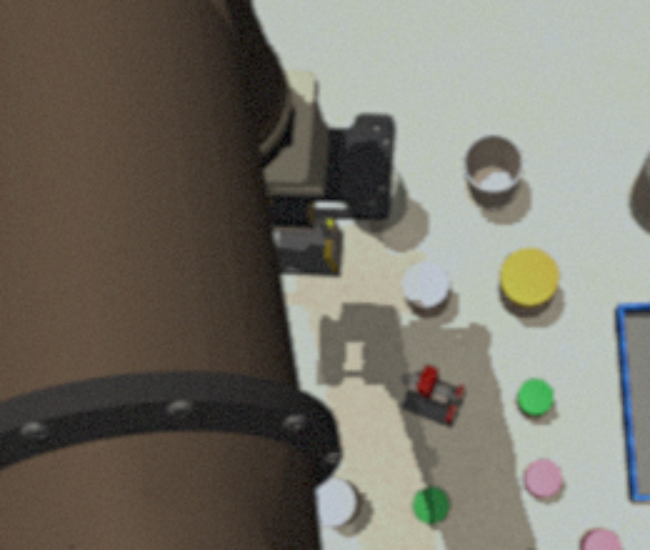

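Yellow is held; the arm hides the rail here. Continue.

```bash

python3 -m creep '{"twist":[[0,0,-0.1],[0,0,-0.1],[0,0,-0.095],[0,0,0],[0,0,0],[0,0,0],[0,0,0],[0,0,0]],"travel":[[0,0,0],[0,0,0],[0,0,0.4],[1.5,1.5,0],[2,3,0],[2,3,0],[1.1,3,0],[0.5,2.1,0]],"hand":[0,0,0,0,0,0,0,0]}'
python3 - <<'E'
from h import *
need([*(r0+.065*rd),.280],12.5)
E
```

```text
clock: 13.75
ee_pos: [0.561, 0.258, 0.2771]
tcp_rot: [-0.0, -0.11, 0.994, 0.001]
ft_force: [0.2, 0.3, -1.6]
gripper_width: 0.151
grip_force: 30.0
at [0.561  0.258  0.2771] psi 12.6 tilt 0.07 | travel now [-0.23  7.23 -0.28] | twist z 0.002 then travel [-0.22  7.23 -0.29] t 13.8 w 0.15 g 30.0 F [ 0.2  0.3 -1.6]
```

```bash

python3 -m creep '{"twist":[[0,0,0],[0,0,0],[0,0,0],[0,0,0],[0,0,0],[0,0,0],[0,0,0],[0,0,0]],"travel":[[-0.2,1.2,-0.2],[0,2,0],[0,2,0],[0,1.5,0],[0,0.5,0],[0,0,0.5],[0,0,1],[0,0,1]],"hand":[0,0,0,0,0,0,0,0]}'
python3 -m creep '{"twist":[[0,0,0],[0,0,0],[0,0,0],[0,0,0]],"travel":[[0,0,0.8],[0,0,0.4],[0,0,0.2],[0,0,0]],"hand":[0,0,0,0]}'
python3 -m creep '{"twist":[[0,0,0],[0,0,0]],"travel":[[0,0,0.1],[0,0,0]],"hand":[0,0]}'
python3 -m creep '{"twist":[[0,0,0],[0,0,0]],"travel":[[0,0,0.1],[0,0,0]],"hand":[0,0]}'
```

```text
clock: 14.55
ee_pos: [0.55, 0.3252, 0.2527]
tcp_rot: [0.0, -0.108, 0.994, -0.0]
ft_force: [-0.4, 0.0, -1.5]
gripper_width: 0.151
grip_force: 30.0
clock: 14.95
ee_pos: [0.5497, 0.3265, 0.2396]
tcp_rot: [0.0, -0.109, 0.994, -0.0]
ft_force: [0.0, -1.0, -1.5]
gripper_width: 0.152
grip_force: 30.0
clock: 15.15
ee_pos: [0.5497, 0.3268, 0.2389]
tcp_rot: [0.0, -0.109, 0.994, 0.0]
ft_force: [-0.3, -0.3, -1.5]
gripper_width: 0.149
grip_force: 30.0
clock: 15.35
ee_pos: [0.5503, 0.3269, 0.2386]
tcp_rot: [0.001, -0.109, 0.994, 0.0]
ft_force: [2.0, -0.3, 4.0]
gripper_width: 0.15
grip_force: 30.0
```

Seated; release, rise, and head for red.

```bash

python3 -m creep '{"twist":[[0,0,0],[0,0,0],[0,0,0],[0,0,0],[0,0,0],[0,0,0],[0,0,0],[0,0,0]],"travel":[[0,0,-0.05],[0,0,0],[0,0,0],[0,0,0],[0,0,0],[0,0,0],[0,0,0],[0,0,0]],"hand":[1,1,1,1,1,1,1,1]}'
python3 -m creep '{"twist":[[0,0,0],[0,0,0],[0,0,0],[0,0,0],[0,0,0],[0,0,0],[0,0,0],[0,0,0]],"travel":[[0,0,0],[0,0,-1],[0,0,-2],[0,0,-2],[0,0,-1],[0,0,0],[0,0,0],[0,0,0]],"hand":[1,1,1,1,1,1,1,1]}'
python3 - <<'E'
from h import *
need([.5415,.0425,.23],-22)
s=robot.sense();c=robot.camera('wrist');cv2.imwrite('pics/w5.png',cv2.resize(np.hstack([c['image'],robot.camera('side')['image']])[:,:,::-1],None,fx=.78,fy=.78))
E
```

```text
clock: 16.15
ee_pos: [0.5495, 0.3266, 0.2381]
tcp_rot: [-0.0, -0.109, 0.994, -0.0]
ft_force: [0.3, -0.0, -0.9]
gripper_width: 0.798
grip_force: 0.0
clock: 16.95
ee_pos: [0.549, 0.3264, 0.297]
tcp_rot: [-0.001, -0.109, 0.994, -0.0]
ft_force: [0.3, 0.3, 0.2]
gripper_width: 1.002
grip_force: 0.0
at [0.549  0.3264 0.297 ] psi 12.5 tilt 0.10 | travel now [  6.87 -27.55   6.73] | twist z 0.602 then travel [ -9.93 -26.6    6.7 ] t 16.9 w 1.00 g 0.0 F [0.3 0.3 0.2]
```

View pics/w5.png

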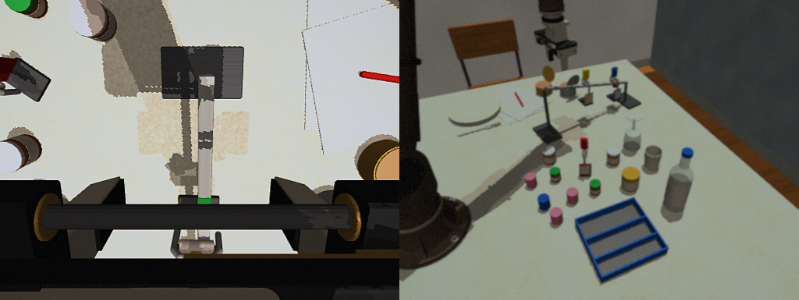

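Side: blue is at the stop (615,75) and yellow is running down (587,85). Move to red.

```bash

python3 -m creep '{"twist":[[0,0,0.12],[0,0,0.12],[0,0,0.12],[0,0,0.12],[0,0,0.122],[0,0,0],[0,0,0],[0,0,0]],"travel":[[0,0,0],[0,0,0],[0,0,0],[0,0,0],[0,0,0],[-1,-2.6,0],[-1.5,-4,0],[-1.5,-4,1]],"hand":[1,1,1,1,1,1,1,1]}'
python3 -m creep '{"twist":[[0,0,0],[0,0,0],[0,0,0],[0,0,0],[0,0,0],[0,0,0]],"travel":[[-1.5,-4,1],[-1.5,-4,1.7],[-1.5,-4,2],[-1.4,-4,1],[0,0,0],[0,0,0]],"hand":[1,1,1,1,1,1]}'
python3 - <<'E'
from h import *
s=robot.sense();c=robot.camera('wrist');pickle.dump((c,s),open('w6.pkl','wb'))
block(c,s,'red',near=(.542,.042));need([.5415,.0425,.118],-22)
E
```

```text
clock: 17.85
ee_pos: [0.5471, 0.2127, 0.2884]
tcp_rot: [0.001, 0.19, 0.982, 0.0]
ft_force: [0.9, -0.3, -0.3]
gripper_width: 1.003
grip_force: 0.0
clock: 18.45
ee_pos: [0.5414, 0.0419, 0.2307]
tcp_rot: [-0.0, 0.192, 0.981, -0.0]
ft_force: [0.1, 0.3, -0.9]
gripper_width: 0.999
grip_force: 0.0
red 622 mean [0.5429 0.0425 0.1576] top [0.543  0.0425] ((0.5436787605285645, 0.042494066059589386), (0.012659437954425812, 0.024607893079519272), 67.36405181884766) 0.16
at [0.5417 0.0434 0.231 ] psi -22.0 tilt 0.03 | travel now [-0.02 -0.1  11.3 ] | twist z -0.000 then travel [-0.02 -0.09 11.3 ] t 18.5 w 1.00 g 0.0 F [-0.1  0.9  0.5]
```

```bash

python3 -m creep '{"twist":[[0,0,0],[0,0,0],[0,0,0],[0,0,0],[0,0,0],[0,0,0],[0,0,0],[0,0,0]],"travel":[[-0.2,0,1],[0,0,2],[0,0,2.5],[0,0,2.5],[0,0,2],[0,0,1],[0,0,0.3],[0,0,0]],"hand":[1,1,1,1,1,0.7,0.5,0.4]}' 30
python3 -m creep '{"twist":[[0,0,0],[0,0,0],[0,0,0],[0,0,0],[0,0,0],[0,0,0],[0,0,0],[0,0,0]],"travel":[[0,0,0],[0,0,0],[0,0,0],[0,0,0],[0,0,0],[0,0,0],[0,0,0],[0,0,0]],"hand":[0,0,0,0,0,0,0,0]}'
python3 -m creep '{"twist":[[0,0,0],[0,0,0],[0,0,0],[0,0,0],[0,0,0],[0,0,0],[0,0,0],[0,0,0]],"travel":[[0,0,0],[0,0,-0.5],[0,0,-1.5],[0,0,-2.5],[0,0,-3],[0,0,-3],[0,0,-3],[0,0,-2.7]],"hand":[0,0,0,0,0,0,0,0]}'
python3 - <<'E'
from h import *
need([*(r0+.065*rd-.075*rn),.2800],12.5)
E
```

```text
clock: 19.3
ee_pos: [0.5437, 0.0427, 0.1181]
tcp_rot: [-0.0, 0.19, 0.982, 0.0]
ft_force: [0.8, -0.7, 1.1]
gripper_width: 0.785
grip_force: 0.0
clock: 20.1
ee_pos: [0.5434, 0.0422, 0.1181]
tcp_rot: [-0.0, 0.191, 0.982, 0.0]
ft_force: [-0.5, -0.2, -0.6]
gripper_width: 0.147
grip_force: 29.9
clock: 20.9
ee_pos: [0.5433, 0.042, 0.2819]
tcp_rot: [0.0, 0.191, 0.982, 0.0]
ft_force: [1.3, -0.8, -2.5]
gripper_width: 0.15
grip_force: 29.9
at [0.5433 0.042  0.2819] psi -22.0 tilt 0.03 | travel now [ 6.13 20.59  0.19] | twist z -0.602 then travel [-6.61 20.44  0.19] t 20.9 w 0.15 g 29.9 F [ 1.3 -0.8 -2.5]
```

```bash

python3 -m creep '{"twist":[[0,0,-0.12],[0,0,-0.12],[0,0,-0.12],[0,0,-0.12],[0,0,-0.122],[0,0,0],[0,0,0],[0,0,0]],"travel":[[0,0,0],[0,0,0],[0,0,0],[0,0,0],[0,0,0.2],[-1.3,2,0],[-1.3,3.2,0],[-1.3,3.5,0]],"hand":[0,0,0,0,0,0,0,0]}'
python3 -m creep '{"twist":[[0,0,0],[0,0,0],[0,0,0],[0,0,0],[0,0,0]],"travel":[[-1.3,3.5,0],[-1.3,3.5,0],[0,3,0],[0,1.7,0],[0,0,0]],"hand":[0,0,0,0,0]}'
python3 - <<'E'
from h import *
need([*(r0+.065*rd),.280],12.5)
E
```

```text
clock: 21.7
ee_pos: [0.563, 0.1354, 0.2784]
tcp_rot: [0.0, -0.108, 0.994, -0.0]
ft_force: [0.5, -0.1, -1.1]
gripper_width: 0.152
grip_force: 30.0
clock: 22.2
ee_pos: [0.5615, 0.2582, 0.2779]
tcp_rot: [-0.001, -0.111, 0.994, 0.0]
ft_force: [0.6, -0.6, -2.0]
gripper_width: 0.153
grip_force: 30.0
at [0.5615 0.2582 0.2779] psi 12.7 tilt 0.08 | travel now [-0.19  7.22 -0.21] | twist z 0.004 then travel [-0.16  7.22 -0.21] t 22.2 w 0.15 g 30.0 F [ 0.6 -0.6 -2. ]
```

```bash

python3 -m creep '{"twist":[[0,0,0],[0,0,0],[0,0,0],[0,0,0],[0,0,0],[0,0,0],[0,0,0],[0,0,0]],"travel":[[-0.2,1.2,-0.2],[0,2,0],[0,2,0],[0,1.5,0],[0,0.5,0],[0,0,0.5],[0,0,1],[0,0,1]],"hand":[0,0,0,0,0,0,0,0]}'
python3 -m creep '{"twist":[[0,0,0],[0,0,0],[0,0,0],[0,0,0]],"travel":[[0,0,0.8],[0,0,0.4],[0,0,0.2],[0,0,0]],"hand":[0,0,0,0]}'
python3 -m creep '{"twist":[[0,0,0],[0,0,0]],"travel":[[0,0,0.1],[0,0,0]],"hand":[0,0]}'
python3 -m creep '{"twist":[[0,0,0],[0,0,0]],"travel":[[0,0,0.1],[0,0,0]],"hand":[0,0]}'
```

```text
clock: 23.0
ee_pos: [0.5496, 0.3246, 0.2542]
tcp_rot: [-0.0, -0.108, 0.994, -0.0]
ft_force: [1.0, 0.6, -1.6]
gripper_width: 0.15
grip_force: 30.0
clock: 23.4
ee_pos: [0.5492, 0.326, 0.2409]
tcp_rot: [-0.0, -0.109, 0.994, -0.0]
ft_force: [1.0, -0.1, -2.2]
gripper_width: 0.15
grip_force: 30.0
clock: 23.6
ee_pos: [0.5494, 0.3262, 0.2404]
tcp_rot: [0.0, -0.109, 0.994, 0.0]
ft_force: [-0.4, 0.4, -2.2]
gripper_width: 0.149
grip_force: 30.0
clock: 23.8
ee_pos: [0.5492, 0.3262, 0.2392]
tcp_rot: [0.0, -0.109, 0.994, 0.0]
ft_force: [-0.2, 0.6, -1.3]
gripper_width: 0.151
grip_force: 30.0
```

```bash

python3 -m creep '{"twist":[[0,0,0],[0,0,0]],"travel":[[0,0,0.1],[0,0,0]],"hand":[0,0]}'
python3 -m creep '{"twist":[[0,0,0],[0,0,0],[0,0,0],[0,0,0],[0,0,0],[0,0,0],[0,0,0],[0,0,0]],"travel":[[0,0,0],[0,0,0],[0,0,0],[0,0,0],[0,0,0],[0,0,0],[0,0,0],[0,0,0]],"hand":[1,1,1,1,1,1,1,1]}'
python3 -m creep '{"twist":[[0,0,0],[0,0,0],[0,0,0],[0,0,0],[0,0,0],[0,0,0],[0,0,0],[0,0,0]],"travel":[[0,0,0],[0,0,-1],[0,0,-2],[0,0,-2],[0,0,-1],[0,0,0],[0,0,0],[0,0,0]],"hand":[1,1,1,1,1,1,1,1]}'
python3 - <<'E'
from h import *
t=robot.camera('top')
need([.66,-.062,.2],12)
E
```

```text
clock: 24.0
ee_pos: [0.5497, 0.3263, 0.2386]
tcp_rot: [0.001, -0.109, 0.994, 0.0]
ft_force: [1.7, 1.0, 1.2]
gripper_width: 0.145
grip_force: 30.0
clock: 24.8
ee_pos: [0.5492, 0.3261, 0.2381]
tcp_rot: [0.0, -0.109, 0.994, 0.0]
ft_force: [-0.3, 0.1, 0.5]
gripper_width: 0.798
grip_force: 0.0
clock: 25.6
ee_pos: [0.5487, 0.3259, 0.297]
tcp_rot: [-0.001, -0.109, 0.994, -0.0]
ft_force: [-0.8, -0.7, -0.5]
gripper_width: 1.002
grip_force: 0.0
at [0.5488 0.3259 0.297 ] psi 12.5 tilt 0.10 | travel now [ -2.48 -40.27   9.73] | twist z 0.009 then travel [ -2.82 -40.25   9.7 ] t 25.6 w 1.00 g 0.0 F [0.1 0.3 0.1]
```

```bash

python3 -m creep '{"twist":[[0,0,0],[0,0,0],[0,0,0],[0,0,0],[0,0,0],[0,0,0],[0,0,0],[0,0,0]],"travel":[[0,-2,0],[0,-4,0],[0,-4,0],[0,-4,0],[0,-4,0],[0,-4,0],[0,-4,0],[0,-2,0]],"hand":[1,1,1,1,1,1,1,1]}'
python3 -m creep '{"twist":[[0,0,-0.14],[0,0,-0.14],[0,0,-0.14],[0,0,-0.14],[0,0,-0.14],[0,0,-0.14],[0,0,-0.14],[0,0,-0.14]],"travel":[[0,0,0],[0,0,0],[0,0,0],[0,0,0],[0,0,0],[0,0,0],[0,0,0],[0,0,0]],"hand":[1,1,1,1,1,1,1,1]}'
python3 - <<'E'
from h import *
t=robot.camera('top');d=robot.camera('side');pickle.dump((t,d),open('ts.pkl','wb'))
cv2.imwrite('pics/ts.png',cv2.resize(np.hstack([t['image'],d['image']])[:,:,::-1],None,fx=.78,fy=.78))
need([.66,-.062,.2],90);print(robot.sense()['q'])
E
```

```text
clock: 26.45
ee_pos: [0.61, 0.0479, 0.2976]
tcp_rot: [-0.0, -0.107, 0.994, -0.001]
ft_force: [-0.0, 0.3, 0.2]
gripper_width: 1.001
grip_force: 0.0
clock: 27.25
ee_pos: [0.6094, 0.0527, 0.2973]
tcp_rot: [-0.001, -0.623, 0.783, 0.0]
ft_force: [0.0, -0.8, 0.5]
gripper_width: 0.999
grip_force: 0.0
at [0.6095 0.0526 0.2974] psi 76.6 tilt 0.07 | travel now [ 9.98 -7.58  9.73] | twist z -0.234 then travel [11.46 -5.05  9.74] t 27.4 w 1.00 g 0.0 F [ 0.1  0.2 -0.3]
[-0.16772175  0.36856448 -0.0079555   1.49738672  0.00274332  1.27680012
  2.73197668]
```

View pics/ts.png

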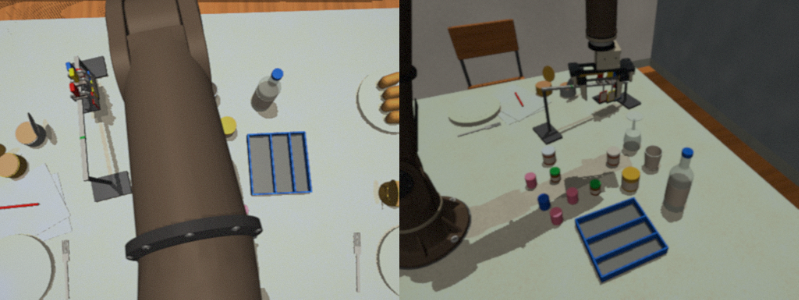

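All three carriers are bunched at the stop in the top half (70–95, 65–100). q7 is near its limit, so I turn the other way, to psi −90.

```bash

python3 -m creep '{"twist":[[0,0,0.14],[0,0,0.14],[0,0,0.14],[0,0,0.14],[0,0,0.14],[0,0,0.14],[0,0,0.14],[0,0,0.14]],"travel":[[0,0,0],[0,0,0],[0,0,0],[0,0,0],[0,0,0],[0,0,0],[0,0,0],[0,0,0]],"hand":[1,1,1,1,1,1,1,1]}'
python3 -m creep '{"twist":[[0,0,0.14],[0,0,0.14],[0,0,0.14],[0,0,0.14],[0,0,0.14],[0,0,0.14],[0,0,0.14],[0,0,0.14]],"travel":[[0,0,0],[0,0,0],[0,0,0],[0,0,0],[0,0,0],[0,0,0],[0,0,0],[0,0,0]],"hand":[1,1,1,1,1,1,1,1]}'
python3 -m creep '{"twist":[[0,0,0.14],[0,0,0.14],[0,0,0.14],[0,0,0.14],[0,0,0.107],[0,0,0]],"travel":[[0,0,0],[0,0,0],[0,0,0],[0,0,0],[0,0,0],[0,0,0]],"hand":[1,1,1,1,1,1]}'
python3 - <<'E'
from h import *
need([.66,-.062,.2],-90);s=robot.sense();print(s['q'])
c=robot.camera('wrist');cv2.imwrite('pics/w7.png',c['image'][:,:,::-1]);pickle.dump((c,s),open('w7.pkl','wb'))
E
```

```text
clock: 28.15
ee_pos: [0.6096, 0.0528, 0.2977]
tcp_rot: [-0.0, -0.105, 0.994, 0.0]
ft_force: [-0.1, 0.0, 0.7]
gripper_width: 0.999
grip_force: 0.0
clock: 28.95
ee_pos: [0.6096, 0.0528, 0.2977]
tcp_rot: [-0.0, 0.439, 0.898, -0.0]
ft_force: [0.6, 0.1, -0.6]
gripper_width: 1.003
grip_force: 0.0
clock: 29.55
ee_pos: [0.6096, 0.053, 0.2977]
tcp_rot: [-0.0, 0.707, 0.707, -0.0]
ft_force: [0.3, 0.6, -0.8]
gripper_width: 0.998
grip_force: 0.0
at [0.6096 0.053  0.2977] psi -90.1 tilt 0.04 | travel now [-11.49   5.06   9.77] | twist z -0.001 then travel [-11.5    5.04   9.77] t 29.6 w 1.00 g 0.0 F [ 0.3  0.6 -0.8]
[-0.5805625   0.39633405  0.59533777  1.533605   -0.22752406  1.2822445
  0.04280973]
```

View pics/w7.png

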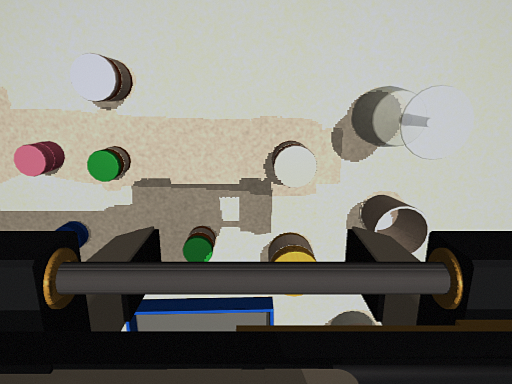

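Wrist: medium jars at (97,78) and (294,165), green lids at (105,165) and (198,248), gold tin at (295,258), glass (438,120), cup (395,222).

```bash
cat >> h.py <<'E'
def jars(c,s):
    P=cloud(c,s);ok=c['range_z']>0
    for nm,h,r in (('large',.066,.031),('medium',.058,.025),('small',.046,.019)):
        m=(ok&(abs(P[...,2]-h)<.005)&(P[...,0]>.25)&(P[...,0]<.85)&(abs(P[...,1])<.45)).astype(np.uint8)
        n,l,st,ce=cv2.connectedComponentsWithStats(cv2.morphologyEx(m,cv2.MORPH_OPEN,np.ones((3,3))))
        for i in range(1,n):
            if st[i][4]<60: continue
            Q=P[l==i][:,:2].astype(np.float32);(x,y),rr=cv2.minEnclosingCircle(Q)
            if abs(rr-r)<.007: print(nm,'%.4f %.4f r %.4f'%(x,y,rr),'mean',Q.mean(0).round(4),'px',ce[i].round(),'rgb',np.median(c['image'][l==i],0))
E
python3 - <<'E'
from h import *
c,s=pickle.load(open('w7.pkl','rb'));jars(c,s);print()
jars(pickle.load(open('top.pkl','rb')),None)
E
```

```text
large 0.7597 0.1043 r 0.0283 mean [0.7472 0.1067] px [377. 114.] rgb [85. 83. 74.]
large 0.6621 -0.0700 r 0.0250 mean [ 0.6619 -0.0645] px [294. 257.] rgb [201. 173.  62.]
medium 0.4358 0.1460 r 0.0257 mean [0.4366 0.1465] px [93. 77.] rgb [199. 202. 213.]
medium 0.7504 0.1080 r 0.0231 mean [0.7441 0.1098] px [371. 111.] rgb [78. 76. 67.]
medium 0.6601 0.0460 r 0.0255 mean [0.6599 0.0468] px [295. 166.] rgb [202. 205. 197.]
medium 0.8055 -0.0370 r 0.0189 mean [ 0.8095 -0.0403] px [414. 236.] rgb [72. 62. 54.]
small 0.7424 0.0980 r 0.0169 mean [0.7397 0.0989] px [363. 120.] rgb [72. 70. 62.]
small 0.3428 0.0529 r 0.0202 mean [0.3445 0.053 ] px [ 30. 160.] rgb [198. 105. 128.]
small 0.4298 0.0459 r 0.0196 mean [0.4308 0.0463] px [103. 165.] rgb [ 32. 136.  50.]
small 0.8027 -0.0335 r 0.0219 mean [ 0.8085 -0.0375] px [409. 230.] rgb [71. 61. 53.]
small 0.5385 -0.0656 r 0.0195 mean [ 0.5392 -0.0639] px [197. 250.] rgb [21. 89. 33.]
small 0.6564 -0.0607 r 0.0121 mean [ 0.656  -0.0589] px [288. 246.] rgb [74. 62. 49.]

large 0.6632 -0.0640 r 0.0316 mean [ 0.6625 -0.0637] px [282. 160.] rgb [131. 124.  52.]
medium 0.6595 0.0457 r 0.0255 mean [0.6597 0.0452] px [240. 163.] rgb [131. 136. 142.]
medium 0.4353 0.1459 r 0.0253 mean [0.4353 0.1459] px [202. 250.] rgb [130. 135. 142.]
small 0.5388 -0.0667 r 0.0193 mean [ 0.5386 -0.0668] px [284. 208.] rgb [ 51.  126.   64.5]
small 0.4542 -0.0708 r 0.0191 mean [ 0.4538 -0.0713] px [287. 241.] rgb [131. 101. 116.]
small 0.4296 0.0449 r 0.0191 mean [0.4293 0.0448] px [242. 252.] rgb [ 54. 129.  68.]
small 0.3822 -0.1283 r 0.0192 mean [ 0.3821 -0.1278] px [311. 269.] rgb [130.  99. 114.]
small 0.3601 -0.0586 r 0.0190 mean [ 0.3605 -0.0587] px [284. 278.] rgb [ 37.   70.  131.5]
small 0.3426 0.0523 r 0.0194 mean [0.3425 0.0522] px [240. 287.] rgb [130. 102. 117.]
```

```bash

python3 -m creep '{"twist":[[0,0,0],[0,0,0],[0,0,0],[0,0,0],[0,0,0],[0,0,0],[0,0,0]],"travel":[[-1.5,0.7,1],[-2.5,1.2,3],[-2.5,1.2,3],[-2.5,1.2,3],[-2,0.8,2],[-0.7,0.2,1],[0,0,0]],"hand":[1,1,1,1,1,1,1]}'
python3 - <<'E'
from h import *
s=robot.sense();c=robot.camera('wrist');jars(c,s);need([.663,-.064,.026],-90)
E
```

```text
clock: 30.3
ee_pos: [0.6622, -0.0652, 0.1668]
tcp_rot: [-0.001, 0.707, 0.708, -0.001]
ft_force: [-0.3, 0.0, -0.2]
gripper_width: 1.0
grip_force: 0.0
large 0.7873 -0.0297 r 0.0297 mean [ 0.8066 -0.0337] px [444. 151.] rgb [69. 60. 52.]
large 0.6628 -0.0881 r 0.0315 mean [ 0.6627 -0.0868] px [252. 218.] rgb [105.  73.  27.]
medium 0.6604 0.0459 r 0.0256 mean [0.6606 0.0461] px [249.  38.] rgb [205. 208. 219.]
medium 0.7869 -0.0298 r 0.0288 mean [ 0.8065 -0.0341] px [438. 150.] rgb [71. 61. 53.]
small 0.7680 0.0724 r 0.0166 mean [0.7662 0.07  ] px [394.   5.] rgb [69. 67. 60.]
small 0.5394 -0.0660 r 0.0195 mean [ 0.5402 -0.0655] px [105. 186.] rgb [ 32. 140.  51.]
small 0.4561 -0.0710 r 0.0196 mean [ 0.4623 -0.0707] px [ 13. 192.] rgb [203. 130. 157.]
small 0.7501 -0.1912 r 0.0223 mean [ 0.7485 -0.1864] px [345. 313.] rgb [80. 69. 60.]
at [ 0.6628 -0.0638  0.1681] psi -89.9 tilt 0.05 | travel now [-0.03  0.03 14.21] | twist z 0.003 then travel [-0.02  0.02 14.21] t 30.4 w 1.00 g 0.0 F [0.  0.3 0.7]
```

The large tin has been knocked aside (y −0.064 → −0.088). Follow and look again.

```bash

python3 -m creep '{"twist":[[0,0,0],[0,0,0],[0,0,0]],"travel":[[-1.4,0,0],[-1,0,0],[0,0,0]],"hand":[1,1,1]}'
python3 - <<'E'
from h import *
s=robot.sense();c=robot.camera('wrist');jars(c,s);need([.663,-.088,.026],-90)
E
```

```text
clock: 30.65
ee_pos: [0.6631, -0.0906, 0.1695]
tcp_rot: [0.001, 0.707, 0.707, 0.0]
ft_force: [0.6, -0.6, -0.2]
gripper_width: 1.004
grip_force: 0.0
large 0.7878 -0.0297 r 0.0296 mean [ 0.8072 -0.0294] px [446. 110.] rgb [68. 58. 50.]
large 0.6629 -0.0881 r 0.0315 mean [ 0.6627 -0.0871] px [250. 186.] rgb [210. 156.  56.]
medium 0.6606 0.0444 r 0.0252 mean [0.6606 0.0351] px [246.  17.] rgb [208. 211. 222.]
medium 0.7877 -0.0296 r 0.0288 mean [ 0.8064 -0.0302] px [439. 111.] rgb [69.  60.  51.5]
medium 0.7344 -0.2018 r 0.0200 mean [ 0.7322 -0.198 ] px [329. 305.] rgb [66. 57. 50.]
small 0.5391 -0.0663 r 0.0198 mean [ 0.5401 -0.0656] px [100. 155.] rgb [ 34. 144.  54.]
small 0.4570 -0.0705 r 0.0189 mean [ 0.4649 -0.0714] px [ 10. 162.] rgb [207. 131. 159.]
small 0.7289 -0.2046 r 0.0123 mean [ 0.7285 -0.2023] px [322. 302.] rgb [64. 56. 48.]
at [ 0.6632 -0.0894  0.1692] psi -90.0 tilt 0.09 | travel now [ 0.14 -0.04 14.32] | twist z 0.000 then travel [ 0.14 -0.02 14.32] t 30.7 w 1.00 g 0.0 F [-1.   0.4  0.6]
```

```bash

python3 -m creep '{"twist":[[0,0,0],[0,0,0],[0,0,0],[0,0,0],[0,0,0],[0,0,0],[0,0,0],[0,0,0]],"travel":[[0.14,0,1],[0,0,2],[0,0,2.5],[0,0,2.5],[0,0,2.5],[0,0,2],[0,0,1.2],[0,0,0.6]],"hand":[1,1,1,1,1,1,1,1]}' 40
python3 -m creep '{"twist":[[0,0,0],[0,0,0],[0,0,0],[0,0,0],[0,0,0],[0,0,0],[0,0,0]],"travel":[[0,0,0],[0,0,0],[0,0,0],[0,0,0],[0,0,0],[0,0,0],[0,0,-0.5]],"hand":[0,0,0,0,0,0,0]}'
python3 -m creep '{"twist":[[0,0,0],[0,0,0],[0,0,0],[0,0,0],[0,0,0],[0,0,0]],"travel":[[0,0,-1],[0,0,-2],[0,0,-2],[0,0,-1.5],[0,0,-0.5],[0,0,0]],"hand":[0,0,0,0,0,0]}'
python3 - <<'E'
from h import *
need([.536,-.2035,.105],-90)
E
```

```text
clock: 31.5
ee_pos: [0.6624, -0.086, 0.0236]
tcp_rot: [-0.001, 0.706, 0.708, -0.001]
ft_force: [-0.5, 0.2, 0.2]
gripper_width: 1.0
grip_force: 0.0
clock: 32.2
ee_pos: [0.6627, -0.0866, 0.0298]
tcp_rot: [-0.0, 0.706, 0.708, -0.0]
ft_force: [0.4, -0.2, -2.9]
gripper_width: 0.67
grip_force: 40.0
clock: 32.8
ee_pos: [0.6635, -0.0867, 0.1009]
tcp_rot: [0.0, 0.706, 0.708, 0.001]
ft_force: [-0.5, -0.4, -3.0]
gripper_width: 0.668
grip_force: 40.0
at [ 0.6635 -0.0867  0.1009] psi -89.9 tilt 0.08 | travel now [-11.65 -12.77  -0.43] | twist z 0.002 then travel [-11.68 -12.75  -0.41] t 32.8 w 0.67 g 40.0 F [-0.5 -0.4 -3. ]
```

```bash

python3 -m creep '{"twist":[[0,0,0],[0,0,0],[0,0,0],[0,0,0],[0,0,0],[0,0,0],[0,0,0]],"travel":[[-1,-1.2,-0.4],[-2,-2.2,0],[-2.5,-2.8,0],[-2.5,-2.8,0],[-2.2,-2.4,0],[-1.4,-1.3,0],[0,0,0]],"hand":[0,0,0,0,0,0,0]}'
python3 - <<'E'
from h import *
c=pickle.load(open('top.pkl','rb'));P=cloud(c)
m=(c['range_z']>0)&(abs(P[...,2]-.032)<.006)&(P[...,0]>.45)&(P[...,0]<.62)
for lo,hi in ((-.375,-.345),(-.32,-.295),(-.255,-.23),(-.18,-.155)):
    k=m&(P[...,1]>lo)&(P[...,1]<hi);print(np.polyfit(P[k][:,0]-.536,P[k][:,1],1).round(4))
m=(c['range_z']>0)&(abs(P[...,2]-.032)<.006)&(P[...,1]<-.19)&(P[...,1]>-.34)
for lo,hi in ((.42,.45),(.62,.65)):
    k=m&(P[...,0]>lo)&(P[...,0]<hi);print(P[k][:,0].mean())
need([.536,-.202,.045],-90)
s=robot.sense();c=robot.camera('wrist');jars(c,s)
P=cloud(c,s);m=(c['range_z']>0)&(abs(P[...,2]-.032)<.004)&(P[...,1]>-.18)&(P[...,1]<-.15)&(abs(P[...,0]-.536)<.1);print('near wall by wrist',m.sum(),np.median(P[m],0) if m.any() else 0)
E
```

```text
clock: 33.5
ee_pos: [0.5334, -0.206, 0.104]
tcp_rot: [-0.0, 0.708, 0.706, -0.001]
ft_force: [0.5, 0.5, -1.8]
gripper_width: 0.67
grip_force: 40.0
[ 0.0166 -0.3592]
[ 0.0197 -0.3064]
[ 0.0193 -0.2414]
[ 0.0209 -0.1646]
0.43505753647923173
0.6360024545813713
at [ 0.5334 -0.206   0.104 ] psi -90.2 tilt 0.09 | travel now [0.4  0.27 5.9 ] | twist z -0.003 then travel [0.4  0.26 5.9 ] t 33.5 w 0.67 g 40.0 F [ 0.5  0.5 -1.8]
small 0.4561 -0.0829 r 0.0149 mean [ 0.456  -0.0859] px [113.   6.] rgb [239. 145. 174.]
small 0.3837 -0.1283 r 0.0192 mean [ 0.3921 -0.1292] px [14. 86.] rgb [239. 144. 173.]
near wall by wrist 2511 [ 0.5411642  -0.16466757  0.03192331]
```

```bash

python3 -m creep '{"twist":[[0,0,-0.01],[0,0,0],[0,0,0],[0,0,0],[0,0,0],[0,0,0],[0,0,0],[0,0,0]],"travel":[[0.25,0.2,0],[0.17,0.05,0.8],[0,0,1.5],[0,0,2],[0,0,1.5],[0,0,1],[0,0,0.5],[0,0,0]],"hand":[0,0,0,0,0,0,0,0]}'
python3 -m creep '{"twist":[[0,0,0],[0,0,0]],"travel":[[0,0,0.2],[0,0,0]],"hand":[0,0]}'
```

```text
clock: 34.35
ee_pos: [0.5387, -0.1986, 0.0307]
tcp_rot: [-0.0, 0.703, 0.711, -0.0]
ft_force: [0.5, 0.1, -1.6]
gripper_width: 0.671
grip_force: 40.0
clock: 34.55
ee_pos: [0.5393, -0.199, 0.0298]
tcp_rot: [0.001, 0.703, 0.711, 0.0]
ft_force: [-0.2, 0.1, 1.1]
gripper_width: 0.672
grip_force: 40.0
```

```bash

python3 -m creep '{"twist":[[0,0,0],[0,0,0],[0,0,0],[0,0,0],[0,0,0],[0,0,0],[0,0,0],[0,0,0]],"travel":[[0,0,0],[0,0,0],[0,0,0],[0,0,0],[0,0,-1.5],[0,0,-2.5],[0,0,-3],[0,0,-3]],"hand":[0.95,0.95,0.95,0.95,0.95,0.95,0.95,0.95]}'
python3 -m creep '{"twist":[[0,0,0],[0,0,0],[0,0,0],[0,0,0],[0,0,0],[0,0,0]],"travel":[[0,0,-3],[0,0,-3],[0,0,-1],[1,0,0],[2,0,0],[1,0,0]],"hand":[0.8,0.6,0.6,0.6,0.6,0.6]}'
python3 - <<'E'
from h import *
s=robot.sense();c=robot.camera('wrist');jars(c,s);need([.539,-.066,.013],-90)
jars(robot.camera('top'),None)
E
```

```text
clock: 35.35
ee_pos: [0.5385, -0.1989, 0.1311]
tcp_rot: [0.0, 0.703, 0.711, -0.0]
ft_force: [1.0, 0.8, -0.1]
gripper_width: 0.952
grip_force: 0.0
clock: 35.95
ee_pos: [0.5376, -0.1561, 0.1979]
tcp_rot: [-0.001, 0.702, 0.712, -0.0]
ft_force: [0.8, 0.9, -0.5]
gripper_width: 0.604
grip_force: 0.0
large 0.5406 -0.2002 r 0.0314 mean [ 0.5409 -0.1968] px [254. 228.] rgb [129.  91.  34.]
medium 0.7477 -0.1916 r 0.0216 mean [ 0.7422 -0.189 ] px [475. 219.] rgb [93. 81. 70.]
small 0.3605 -0.0590 r 0.0202 mean [ 0.3619 -0.0588] px [45. 62.] rgb [ 28.  79. 190.]
small 0.5390 -0.0667 r 0.0194 mean [ 0.539  -0.0663] px [254.  75.] rgb [ 90. 231. 117.]
small 0.4547 -0.0709 r 0.0194 mean [ 0.4552 -0.0709] px [156.  79.] rgb [235. 145. 173.]
small 0.3826 -0.1282 r 0.0197 mean [ 0.3834 -0.1274] px [ 80. 144.] rgb [235. 154. 182.]
small 0.7453 -0.1941 r 0.0226 mean [ 0.7397 -0.1912] px [464. 217.] rgb [90. 79. 67.]
at [ 0.5378 -0.1548  0.1978] psi -89.1 tilt 0.18 | travel now [ 8.84  0.3  18.5 ] | twist z 0.015 then travel [ 8.88  0.12 18.48] t 36.0 w 0.60 g 0.0 F [1.  2.5 0.1]
medium 0.6597 0.0456 r 0.0251 mean [0.6594 0.0456] px [240. 163.] rgb [164. 171. 179.]
medium 0.4358 0.1459 r 0.0257 mean [0.4353 0.1455] px [202. 250.] rgb [164. 171. 179.]
small 0.5388 -0.0663 r 0.0194 mean [ 0.5384 -0.0663] px [284. 208.] rgb [ 63. 158.  81.]
small 0.4543 -0.0710 r 0.0192 mean [ 0.454 -0.071] px [287. 241.] rgb [165. 111. 126.]
small 0.4295 0.0448 r 0.0191 mean [0.429  0.0446] px [243. 252.] rgb [ 67. 164.  85.]
small 0.3827 -0.1256 r 0.0181 mean [ 0.3838 -0.1225] px [309. 268.] rgb [164. 110. 127.]
small 0.3600 -0.0588 r 0.0191 mean [ 0.3608 -0.0592] px [284. 278.] rgb [ 38.  76. 142.]
small 0.3428 0.0522 r 0.0191 mean [0.3429 0.0511] px [241. 287.] rgb [164. 129. 147.]
```

```bash

python3 -m creep '{"twist":[[0,0,0.015],[0,0,0],[0,0,0],[0,0,0],[0,0,0],[0,0,0],[0,0,0],[0,0,0]],"travel":[[1.5,0,0],[2.5,0.1,1.5],[2.5,0,3],[1.8,0,3],[0.5,0,3],[0,0,2.5],[0,0,1],[0,0,0]],"hand":[0.6,0.6,0.6,0.6,0.6,0.6,0.6,0.6]}' 40
python3 - <<'E'
from h import *
need([.539,-.0665,.012],-90)
s=robot.sense();c=robot.camera('wrist');jars(c,s)
E
```

```text
clock: 36.85
ee_pos: [0.5383, -0.0715, 0.0579]
tcp_rot: [-0.001, 0.708, 0.706, -0.001]
ft_force: [-0.7, -0.5, 0.6]
gripper_width: 0.601
grip_force: 0.0
at [ 0.5383 -0.0715  0.0579] psi -90.2 tilt 0.17 | travel now [0.5  0.08 4.59] | twist z -0.004 then travel [0.5  0.07 4.59] t 36.9 w 0.60 g 0.0 F [-0.7 -0.5  0.6]
small 0.4367 0.0338 r 0.0144 mean [0.437  0.0339] px [23. 16.] rgb [ 34. 146.  54.]
small 0.6482 0.0309 r 0.0155 mean [0.6436 0.0296] px [482.  24.] rgb [40. 18. 10.]
small 0.5389 -0.0663 r 0.0196 mean [ 0.539  -0.0651] px [251. 223.] rgb [18. 74. 28.]
small 0.4547 -0.0669 r 0.0193 mean [ 0.4561 -0.061 ] px [ 92. 216.] rgb [131.  57.  70.]
```

```bash

python3 -m creep '{"twist":[[0,0,0],[0,0,0],[0,0,0],[0,0,0],[0,0,0],[0,0,0],[0,0,0],[0,0,0]],"travel":[[0.5,0.07,0],[0,0,1],[0,0,1.6],[0,0,1.3],[0,0,0.7],[0,0,0],[0,0,0],[0,0,0]],"hand":[0.6,0.6,0.6,0.6,0.6,0,0,0]}' 40
python3 -m creep '{"twist":[[0,0,0],[0,0,0],[0,0,0],[0,0,0],[0,0,0],[0,0,0],[0,0,0],[0,0,0]],"travel":[[0,0,0],[0,0,-1],[0,0,-2],[0,0,-2.5],[0,0,-2],[0,0,-1],[0,0,-0.5],[0,0,0]],"hand":[0,0,0,0,0,0,0,0]}'
python3 - <<'E'
from h import *
need([.588,-.332,.1],-90)
E
```

```text
clock: 37.7
ee_pos: [0.5403, -0.0659, 0.0136]
tcp_rot: [0.0, 0.708, 0.706, 0.0]
ft_force: [0.3, -0.5, -0.8]
gripper_width: 0.407
grip_force: 40.0
clock: 38.5
ee_pos: [0.5402, -0.0656, 0.1035]
tcp_rot: [0.0, 0.708, 0.706, 0.0]
ft_force: [0.8, 0.0, -0.3]
gripper_width: 0.406
grip_force: 40.0
at [ 0.5402 -0.0656  0.1035] psi -90.2 tilt 0.04 | travel now [-26.62   4.86   0.35] | twist z -0.003 then travel [-26.64   4.78   0.35] t 38.5 w 0.41 g 40.0 F [ 0.8  0.  -0.3]
```

```bash

python3 -m creep '{"twist":[[0,0,0],[0,0,0],[0,0,0],[0,0,0],[0,0,0],[0,0,0],[0,0,0],[0,0,0]],"travel":[[-1.5,0.5,0],[-3,0.8,0],[-4,0.8,0],[-4,0.8,0],[-4,0.8,0],[-4,0.8,0],[-3.5,0.3,0],[-2,0,0]],"hand":[0,0,0,0,0,0,0,0]}'
python3 -m creep '{"twist":[[0,0,0],[0,0,0]],"travel":[[-0.6,0,0],[0,0,0]],"hand":[0,0]}'
python3 - <<'E'
from h import *
need([.588,-.3315,.018],-88.9)
s=robot.sense();c=robot.camera('wrist')
P=cloud(c,s)
for a in (-.3065,-.2415):
    m=(c['range_z']>0)&(abs(P[...,2]-.032)<.003)&(abs(P[...,1]-a)<.012)&(abs(P[...,0]-.588)<.02);print('wall',m.sum(),np.median(P[m],0) if m.any() else 0)
E
```

```text
clock: 39.3
ee_pos: [0.586, -0.3296, 0.1017]
tcp_rot: [-0.0, 0.709, 0.705, -0.001]
ft_force: [-0.1, -0.8, -0.4]
gripper_width: 0.41
grip_force: 40.0
clock: 39.5
ee_pos: [0.5864, -0.3322, 0.102]
tcp_rot: [-0.001, 0.709, 0.706, -0.0]
ft_force: [-0.1, -0.7, -1.1]
gripper_width: 0.404
grip_force: 40.0
at [ 0.5864 -0.3322  0.102 ] psi -90.3 tilt 0.10 | travel now [0.07 0.17 8.4 ] | twist z -0.024 then travel [0.07 0.16 8.4 ] t 39.5 w 0.40 g 40.0 F [-0.1 -0.7 -1.1]
wall 472 [ 0.58823977 -0.30549435  0.03188006]
wall 575 [ 0.58794592 -0.24089098  0.03199379]
```

```bash

python3 -m creep '{"twist":[[0,0,-0.02],[0,0,0],[0,0,0],[0,0,0],[0,0,0],[0,0,0],[0,0,0],[0,0,0]],"travel":[[0,0.15,1],[0,0,1.5],[0,0,2],[0,0,1.8],[0,0,1.2],[0,0,0.7],[0,0,0],[0,0,0.2]],"hand":[0,0,0,0,0,0,0,0]}'
python3 -m creep '{"twist":[[0,0,0],[0,0,0]],"travel":[[0,0,0.1],[0,0,0]],"hand":[0,0]}'
```

```text
clock: 40.35
ee_pos: [0.5892, -0.3322, 0.0197]
tcp_rot: [0.001, 0.701, 0.713, 0.0]
ft_force: [-0.2, 0.7, -1.6]
gripper_width: 0.412
grip_force: 40.0
clock: 40.55
ee_pos: [0.589, -0.3321, 0.0186]
tcp_rot: [0.0, 0.701, 0.713, 0.0]
ft_force: [0.3, 0.0, -0.8]
gripper_width: 0.412
grip_force: 40.0
```

```bash

python3 -m creep '{"twist":[[0,0,0],[0,0,0],[0,0,0],[0,0,0],[0,0,0],[0,0,0],[0,0,0],[0,0,0]],"travel":[[0,0,0.12],[0,0,0],[0,0,0],[0,0,0],[0,0,0],[0,0,-1],[0,0,-2.5],[0,0,-3]],"hand":[0,0,0.5,0.5,0.5,0.5,0.5,0.5]}'
python3 -m creep '{"twist":[[0,0,0],[0,0,0],[0,0,0],[0,0,0],[0,0,0],[0,0,0],[0,0,0]],"travel":[[0,0,-3],[0,0,-3],[0,0,-3],[1.5,-0.5,-1],[3,-1.5,0],[4,-2,0],[4,-2,0]],"hand":[0.5,0.6,0.6,0.6,0.6,0.6,0.6]}'
python3 - <<'E'
from h import *
need([.43,.045,.15],-90)
s=robot.sense();jars(robot.camera('wrist'),s);print();jars(robot.camera('top'),None);
E
```

```text
clock: 41.35
ee_pos: [0.588, -0.3316, 0.0822]
tcp_rot: [-0.001, 0.701, 0.713, -0.0]
ft_force: [0.3, -0.3, -0.6]
gripper_width: 0.499
grip_force: 0.0
clock: 42.05
ee_pos: [0.5251, -0.206, 0.1815]
tcp_rot: [-0.0, 0.701, 0.713, 0.0]
ft_force: [0.1, 1.1, 1.4]
gripper_width: 0.599
grip_force: 0.0
at [ 0.5251 -0.206   0.1815] psi -89.0 tilt 0.05 | travel now [25.26 -9.09  3.17] | twist z 0.017 then travel [25.1  -9.51  3.15] t 42.0 w 0.60 g 0.0 F [0.1 1.1 1.4]
large 0.5422 -0.2056 r 0.0303 mean [ 0.5448 -0.2098] px [275. 193.] rgb [135.   96.   52.5]
large 0.7366 -0.2181 r 0.0276 mean [ 0.7278 -0.2145] px [496. 201.] rgb [82. 70. 61.]
medium 0.7365 -0.2127 r 0.0264 mean [ 0.7287 -0.2092] px [492. 192.] rgb [82. 70. 61.]
small 0.3608 -0.0661 r 0.0180 mean [ 0.3625 -0.0711] px [42.  7.] rgb [ 28.  74. 154.]
small 0.4548 -0.0715 r 0.0194 mean [ 0.4553 -0.0759] px [163.  16.] rgb [239. 177. 207.]
small 0.3826 -0.1282 r 0.0198 mean [ 0.3833 -0.1278] px [78. 85.] rgb [240. 147. 176.]
small 0.5894 -0.3316 r 0.0192 mean [ 0.5835 -0.3306] px [310. 310.] rgb [ 55. 212.  85.]

large 0.5402 -0.2009 r 0.0311 mean [ 0.5371 -0.2031] px [339. 206.] rgb [90. 73. 37.]
medium 0.6594 0.0455 r 0.0252 mean [0.6589 0.0455] px [240. 163.] rgb [157. 163. 171.]
medium 0.4354 0.1462 r 0.0254 mean [0.4355 0.1458] px [202. 250.] rgb [156. 162. 170.]
small 0.4543 -0.0712 r 0.0192 mean [ 0.454 -0.071] px [287. 241.] rgb [156. 122. 139.]
small 0.4295 0.0449 r 0.0192 mean [0.4291 0.0441] px [243. 252.] rgb [ 64. 156.  81.]
small 0.3818 -0.1280 r 0.0194 mean [ 0.3818 -0.1278] px [311. 269.] rgb [156. 102. 117.]
small 0.3600 -0.0587 r 0.0190 mean [ 0.3604 -0.0588] px [284. 278.] rgb [ 37.  72. 135.]
small 0.3428 0.0521 r 0.0191 mean [0.3428 0.0521] px [240. 287.] rgb [156. 122. 140.]
```

```bash

python3 -m creep '{"twist":[[0,0,0.017],[0,0,0],[0,0,0],[0,0,0],[0,0,0],[0,0,0],[0,0,0],[0,0,0]],"travel":[[2,-0.8,0],[3.5,-1.3,0],[4,-1.5,0],[4,-1.5,0],[4,-1.5,1],[3.5,-1.4,1.5],[2.5,-1,2],[1.6,-0.5,2]],"hand":[0.6,0.6,0.6,0.6,0.6,0.6,0.6,0.6]}' 40
python3 -m creep '{"twist":[[0,0,0],[0,0,0]],"travel":[[0,0,2],[0,0,0]],"hand":[0.6,0.6]}' 40
python3 - <<'E'
from h import *
need([.4297,.045,.012],-90)
s=robot.sense();c=robot.camera('wrist');jars(c,s)
E
```

```text
clock: 42.95
ee_pos: [0.4298, 0.0453, 0.1164]
tcp_rot: [-0.0, 0.706, 0.708, 0.0]
ft_force: [0.2, 0.4, -0.1]
gripper_width: 0.601
grip_force: 0.0
clock: 43.15
ee_pos: [0.4292, 0.0433, 0.0953]
tcp_rot: [-0.001, 0.707, 0.708, -0.002]
ft_force: [-0.7, -0.8, -0.6]
gripper_width: 0.598
grip_force: 0.0
at [0.4292 0.0433 0.0953] psi -89.9 tilt 0.23 | travel now [0.18 0.08 8.33] | twist z 0.002 then travel [0.17 0.05 8.33] t 43.1 w 0.60 g 0.0 F [-0.7 -0.8 -0.6]
medium 0.4357 0.1460 r 0.0255 mean [0.4355 0.1432] px [262.  38.] rgb [220. 223. 231.]
small 0.3433 0.0525 r 0.0196 mean [0.3439 0.0534] px [114. 197.] rgb [132.  59.  72.]
small 0.4299 0.0456 r 0.0196 mean [0.4297 0.0465] px [251. 208.] rgb [18. 74. 28.]
```

```bash

python3 -m creep '{"twist":[[0,0,0],[0,0,0],[0,0,0],[0,0,0],[0,0,0],[0,0,0],[0,0,0],[0,0,0]],"travel":[[0.1,0.05,1],[0,0,2],[0,0,2.5],[0,0,1.8],[0,0,1],[0,0,0],[0,0,0],[0,0,0]],"hand":[0.6,0.6,0.6,0.6,0.6,0,0,0]}' 40
python3 -m creep '{"twist":[[0,0,0],[0,0,0],[0,0,0],[0,0,0],[0,0,0],[0,0,0],[0,0,0],[0,0,0]],"travel":[[0,0,0],[0,0,-1],[0,0,-2],[0,0,-2.5],[0,0,-2],[0,0,-1],[0,0,-0.5],[0,0,0]],"hand":[0,0,0,0,0,0,0,0]}'
python3 - <<'E'
from h import *
need([.49,-.3335,.1],-90)
E
```

```text
clock: 44.0
ee_pos: [0.4324, 0.0439, 0.0147]
tcp_rot: [0.0, 0.707, 0.707, 0.001]
ft_force: [-0.2, 0.1, -1.0]
gripper_width: 0.409
grip_force: 40.0
clock: 44.8
ee_pos: [0.432, 0.0441, 0.1043]
tcp_rot: [0.0, 0.707, 0.707, 0.001]
ft_force: [-0.4, 0.7, -1.1]
gripper_width: 0.404
grip_force: 40.0
at [0.432  0.0441 0.1043] psi -90.0 tilt 0.06 | travel now [-37.76   5.79   0.42] | twist z 0.000 then travel [-37.76   5.8    0.43] t 44.8 w 0.40 g 40.0 F [-0.4  0.7 -1.1]
```

```bash

python3 -m creep '{"twist":[[0,0,0],[0,0,0],[0,0,0],[0,0,0],[0,0,0],[0,0,0],[0,0,0],[0,0,0]],"travel":[[-2,0.4,0],[-4,0.6,0],[-4,0.6,0],[-4,0.6,0],[-4,0.6,0],[-4,0.6,0],[-4,0.6,0],[-4,0.6,0]],"hand":[0,0,0,0,0,0,0,0]}'
python3 -m creep '{"twist":[[0,0,-0.02],[0,0,0],[0,0,0],[0,0,0]],"travel":[[-4,0.6,0],[-2.5,0.3,0],[-1.4,0,0],[0,0,0]],"hand":[0,0,0,0]}'
python3 - <<'E'
from h import *
need([.487,-.3355,.018],-88.9)
E
```

```text
clock: 45.6
ee_pos: [0.4772, -0.2575, 0.1026]
tcp_rot: [-0.001, 0.707, 0.707, -0.0]
ft_force: [1.1, 0.7, -1.1]
gripper_width: 0.407
grip_force: 40.0
clock: 46.0
ee_pos: [0.4864, -0.3366, 0.1029]
tcp_rot: [-0.0, 0.701, 0.713, -0.001]
ft_force: [-0.4, 0.1, -1.7]
gripper_width: 0.405
grip_force: 40.0
at [ 0.4864 -0.3366  0.1029] psi -89.0 tilt 0.09 | travel now [0.11 0.07 8.49] | twist z -0.002 then travel [0.11 0.06 8.49] t 46.0 w 0.41 g 40.0 F [-0.4  0.1 -1.7]
```

```bash

python3 -m creep '{"twist":[[0,0,0],[0,0,0],[0,0,0],[0,0,0],[0,0,0],[0,0,0],[0,0,0],[0,0,0]],"travel":[[0.1,0.05,1],[0,0,1.5],[0,0,2],[0,0,1.8],[0,0,1.2],[0,0,0.7],[0,0,0.1],[0,0,0.1]],"hand":[0,0,0,0,0,0,0,0]}'
python3 -m creep '{"twist":[[0,0,0],[0,0,0]],"travel":[[0,0,0.1],[0,0,0]],"hand":[0,0]}'
```

```text
clock: 46.8
ee_pos: [0.4883, -0.334, 0.0201]
tcp_rot: [0.0, 0.7, 0.714, 0.0]
ft_force: [-0.6, 0.2, -0.6]
gripper_width: 0.405
grip_force: 40.0
clock: 47.0
ee_pos: [0.4883, -0.3342, 0.0194]
tcp_rot: [0.0, 0.7, 0.714, 0.0]
ft_force: [0.2, 0.6, -1.2]
gripper_width: 0.406
grip_force: 40.0
```

```bash

python3 -m creep '{"twist":[[0,0,0],[0,0,0],[0,0,0],[0,0,0],[0,0,0],[0,0,0],[0,0,0],[0,0,0]],"travel":[[0,0,0.1],[0,0,0],[0,0,0],[0,0,0],[0,0,0],[0,0,-1],[0,0,-2.5],[0,0,-3]],"hand":[0,0,0.5,0.5,0.5,0.5,0.5,0.5]}'
python3 -m creep '{"twist":[[0,0,0.02],[0,0,0],[0,0,0],[0,0,0],[0,0,0],[0,0,0],[0,0,0],[0,0,0]],"travel":[[0,0,-3],[0,0,-3],[0,0,-3],[2,0,-0.5],[4,-0.3,0],[4,-0.5,0],[4,-0.6,0],[4,-0.6,0]],"hand":[0.5,0.6,0.75,0.75,0.75,0.75,0.75,0.75]}'
python3 - <<'E'
from h import *
need([.4357,.146,.12],-90)
s=robot.sense();jars(robot.camera('wrist'),s);print();jars(robot.camera('top'),None);
E
```

```text
clock: 47.8
ee_pos: [0.4873, -0.3337, 0.0834]
tcp_rot: [-0.001, 0.7, 0.714, -0.0]
ft_force: [0.9, -0.4, 0.4]
gripper_width: 0.5
grip_force: 0.0
clock: 48.6
ee_pos: [0.4676, -0.1527, 0.1786]
tcp_rot: [0.0, 0.707, 0.707, 0.0]
ft_force: [0.7, 0.0, 0.4]
gripper_width: 0.751
grip_force: 0.0
at [ 0.4676 -0.1527  0.1786] psi -90.0 tilt 0.04 | travel now [29.86 -3.21  5.86] | twist z -0.000 then travel [29.87 -3.19  5.86] t 48.6 w 0.75 g 0.0 F [0.7 0.  0.4]
large 0.5401 -0.1995 r 0.0314 mean [ 0.5327 -0.186 ] px [330. 228.] rgb [182. 133.  55.]
small 0.3605 -0.0588 r 0.0196 mean [ 0.3613 -0.0587] px [116.  67.] rgb [ 30.  79. 186.]
small 0.4543 -0.0709 r 0.0194 mean [ 0.4544 -0.0708] px [234.  83.] rgb [231. 178. 205.]
small 0.3823 -0.1279 r 0.0194 mean [ 0.3828 -0.1272] px [150. 153.] rgb [231. 136. 163.]
small 0.5279 -0.1800 r 0.0193 mean [ 0.5253 -0.176 ] px [316. 208.] rgb [80. 62. 41.]

medium 0.6605 0.0454 r 0.0256 mean [0.6594 0.0457] px [240. 163.] rgb [151. 158. 165.]
medium 0.4356 0.1460 r 0.0255 mean [0.4347 0.1456] px [202. 251.] rgb [151. 158. 165.]
small 0.4542 -0.0708 r 0.0192 mean [ 0.4539 -0.0709] px [287. 241.] rgb [152. 118. 134.]
small 0.3821 -0.1281 r 0.0192 mean [ 0.3819 -0.1273] px [311. 269.] rgb [151.   98.5 114. ]
small 0.3600 -0.0587 r 0.0190 mean [ 0.3605 -0.0588] px [284. 278.] rgb [ 36.   69.5 131. ]
small 0.3427 0.0525 r 0.0193 mean [0.3428 0.0521] px [240. 287.] rgb [151.  119.  135.5]
```

```bash

python3 -m creep '{"twist":[[0,0,0],[0,0,0],[0,0,0],[0,0,0],[0,0,0],[0,0,0],[0,0,0],[0,0,0]],"travel":[[2,-0.3,0],[4,-0.4,0],[4,-0.5,0],[4,-0.5,0],[4,-0.5,0],[4,-0.5,1],[4,-0.5,1.8],[2.5,0,2]],"hand":[0.75,0.75,0.75,0.75,0.75,0.75,0.75,0.75]}' 40
python3 -m creep '{"twist":[[0,0,0],[0,0,0]],"travel":[[1.3,0,2],[0,0,0]],"hand":[0.75,0.75]}' 40
python3 - <<'E'
from h import *
need([.4357,.146,.02],-90)
s=robot.sense();c=robot.camera('wrist');jars(c,s)
E
```

```text
clock: 49.5
ee_pos: [0.4362, 0.1338, 0.1304]
tcp_rot: [-0.0, 0.706, 0.708, 0.001]
ft_force: [0.4, -0.4, 0.1]
gripper_width: 0.752
grip_force: 0.0
clock: 49.7
ee_pos: [0.435, 0.145, 0.1086]
tcp_rot: [-0.0, 0.706, 0.708, -0.001]
ft_force: [0.8, -0.0, 0.6]
gripper_width: 0.753
grip_force: 0.0
at [0.435  0.145  0.1086] psi -89.8 tilt 0.17 | travel now [0.11 0.09 8.85] | twist z 0.003 then travel [0.1  0.07 8.86] t 49.7 w 0.75 g 0.0 F [ 0.8 -0.   0.6]
medium 0.4355 0.1465 r 0.0255 mean [0.4354 0.1475] px [251. 208.] rgb [120.5 107.   98.5]
```

```bash

python3 -m creep '{"twist":[[0,0,0],[0,0,0],[0,0,0],[0,0,0],[0,0,0],[0,0,0],[0,0,0],[0,0,0]],"travel":[[0.1,0.05,1],[0,0,2],[0,0,2.5],[0,0,2.2],[0,0,1.1],[0,0,0],[0,0,0],[0,0,0]],"hand":[0.75,0.75,0.75,0.75,0.75,0,0,0]}' 40
python3 -m creep '{"twist":[[0,0,0],[0,0,0],[0,0,0],[0,0,0],[0,0,0],[0,0,0],[0,0,0],[0,0,0]],"travel":[[0,0,0],[0,0,-1],[0,0,-2],[0,0,-2.5],[0,0,-2],[0,0,-1.5],[0,0,-0.5],[0,0,0]],"hand":[0,0,0,0,0,0,0,0]}'
python3 - <<'E'
from h import *
need([.487,-.275,.115],-90)
E
```

```text
clock: 50.55
ee_pos: [0.4371, 0.145, 0.0228]
tcp_rot: [0.0, 0.707, 0.707, 0.001]
ft_force: [0.4, 0.4, -2.1]
gripper_width: 0.543
grip_force: 33.8
clock: 51.35
ee_pos: [0.4369, 0.1453, 0.1178]
tcp_rot: [0.0, 0.707, 0.707, 0.001]
ft_force: [-0.1, -0.6, -2.0]
gripper_width: 0.536
grip_force: 40.0
at [0.4369 0.1453 0.1178] psi -90.0 tilt 0.11 | travel now [-42.04   4.99   0.24] | twist z 0.000 then travel [-42.03   5.01   0.28] t 51.4 w 0.54 g 40.0 F [-0.1 -0.6 -2. ]
```

```bash

python3 -m creep '{"twist":[[0,0,0],[0,0,0],[0,0,0],[0,0,0],[0,0,0],[0,0,0],[0,0,0],[0,0,0]],"travel":[[-2,0.4,0],[-4,0.5,0],[-4,0.5,0],[-4,0.5,0],[-4,0.5,0],[-4,0.5,0],[-4,0.5,0],[-4,0.5,0]],"hand":[0,0,0,0,0,0,0,0]}'
python3 -m creep '{"twist":[[0,0,-0.02],[0,0,0],[0,0,0],[0,0,0],[0,0,0],[0,0,0]],"travel":[[-4,0.5,0],[-4,0.5,0],[-2.5,0,0],[-1.4,0,0],[0,0,0],[0,0,0]],"hand":[0,0,0,0,0,0]}'
python3 - <<'E'
from h import *
need([.487,-.276,.028],-88.9)
E
```

```text
clock: 52.15
ee_pos: [0.4749, -0.1565, 0.1161]
tcp_rot: [-0.001, 0.707, 0.707, -0.0]
ft_force: [1.7, 0.6, -2.1]
gripper_width: 0.537
grip_force: 40.0
clock: 52.75
ee_pos: [0.4869, -0.2724, 0.1162]
tcp_rot: [-0.001, 0.7, 0.714, 0.0]
ft_force: [-0.2, 0.1, -2.3]
gripper_width: 0.542
grip_force: 40.0
at [ 0.4869 -0.2724  0.1162] psi -88.8 tilt 0.11 | travel now [-0.37  0.02  8.82] | twist z 0.001 then travel [-0.36  0.01  8.82] t 52.8 w 0.54 g 40.0 F [-0.2  0.1 -2.3]
```

```bash

python3 -m creep '{"twist":[[0,0,0],[0,0,0],[0,0,0],[0,0,0],[0,0,0],[0,0,0],[0,0,0],[0,0,0]],"travel":[[-0.4,0,1],[0,0,1.5],[0,0,2],[0,0,1.8],[0,0,1.5],[0,0,0.8],[0,0,0.2],[0,0,0.1]],"hand":[0,0,0,0,0,0,0,0]}'
python3 -m creep '{"twist":[[0,0,0],[0,0,0]],"travel":[[0,0,0.1],[0,0,0]],"hand":[0,0]}'
```

```text
clock: 53.55
ee_pos: [0.4874, -0.2775, 0.0279]
tcp_rot: [-0.0, 0.7, 0.714, 0.0]
ft_force: [-0.4, -0.6, -1.4]
gripper_width: 0.535
grip_force: 40.0
clock: 53.75
ee_pos: [0.4876, -0.278, 0.0274]
tcp_rot: [0.0, 0.7, 0.714, 0.0]
ft_force: [0.5, 0.6, -1.4]
gripper_width: 0.535
grip_force: 40.0
```

```bash

python3 -m creep '{"twist":[[0,0,0],[0,0,0],[0,0,0],[0,0,0],[0,0,0],[0,0,0],[0,0,0],[0,0,0]],"travel":[[0.15,0,0.1],[0,0,0],[0,0,0],[0,0,0],[0,0,0],[0,0,-1],[0,0,-2.5],[0,0,-3]],"hand":[0,0,0.6,0.6,0.6,0.6,0.6,0.6]}'
python3 -m creep '{"twist":[[0,0,0.02],[0,0,0],[0,0,0],[0,0,0],[0,0,0],[0,0,0],[0,0,0],[0,0,0]],"travel":[[0,0,-3],[0,0,-3],[0,0,-3],[2,1,-2],[3.5,2,-2],[3.5,2,-2],[3.5,2,-1],[3.5,2,0]],"hand":[0.6,0.6,0.75,0.75,0.75,0.75,0.75,0.75]}'
python3 - <<'E'
from h import *
need([.66,.0456,.2],-135)
s=robot.sense();c=robot.camera('wrist');jars(c,s);cv2.imwrite('pics/w8.png',c['image'][:,:,::-1]);print(s['q'][-1])
E
```

```text
clock: 54.55
ee_pos: [0.4864, -0.276, 0.0914]
tcp_rot: [-0.001, 0.7, 0.714, -0.0]
ft_force: [0.2, -0.6, -0.6]
gripper_width: 0.6
grip_force: 0.0
clock: 55.35
ee_pos: [0.5785, -0.1153, 0.2536]
tcp_rot: [0.001, 0.707, 0.707, 0.001]
ft_force: [1.0, 0.1, 0.3]
gripper_width: 0.748
grip_force: 0.0
at [ 0.5785 -0.1153  0.2536] psi -90.0 tilt 0.21 | travel now [16.09  8.13  5.39] | twist z 0.785 then travel [17.14 -5.61  5.36] t 55.4 w 0.75 g 0.0 F [1.  0.1 0.3]
large 0.7892 -0.0291 r 0.0293 mean [ 0.8076 -0.0267] px [491.  78.] rgb [71. 61. 53.]
large 0.5407 -0.1995 r 0.0310 mean [ 0.5413 -0.1907] px [216. 240.] rgb [153. 108.  39.]
large 0.4919 -0.2782 r 0.0246 mean [ 0.4951 -0.2793] px [179. 309.] rgb [176. 158. 144.]
medium 0.6600 0.0405 r 0.0244 mean [0.6596 0.0331] px [337.  11.] rgb [213. 215. 222.]
medium 0.7885 -0.0293 r 0.0286 mean [ 0.8071 -0.0264] px [485.  78.] rgb [72. 63. 54.]
medium 0.7619 -0.0317 r 0.0191 mean [ 0.757  -0.0324] px [433.  85.] rgb [61. 53. 45.]
medium 0.4925 -0.2798 r 0.0257 mean [ 0.4966 -0.2784] px [180. 308.] rgb [176. 157. 144.]
small 0.3487 0.0403 r 0.0136 mean [0.3494 0.0398] px [10.  7.] rgb [191.  134.5 156. ]
small 0.7624 -0.0317 r 0.0183 mean [ 0.7579 -0.032 ] px [427.  85.] rgb [61. 53. 46.]
small 0.3604 -0.0589 r 0.0198 mean [ 0.3618 -0.0585] px [ 40. 112.] rgb [ 25.  69. 170.]
small 0.4545 -0.0707 r 0.0195 mean [ 0.4553 -0.0705] px [132. 124.] rgb [220. 125. 150.]
small 0.3824 -0.1278 r 0.0195 mean [ 0.3834 -0.127 ] px [ 70. 177.] rgb [219. 145. 173.]
small 0.7528 -0.1856 r 0.0136 mean [ 0.7509 -0.184 ] px [403. 226.] rgb [87.5 76.  65.5]
0.2746107165077164
```

View pics/w8.png

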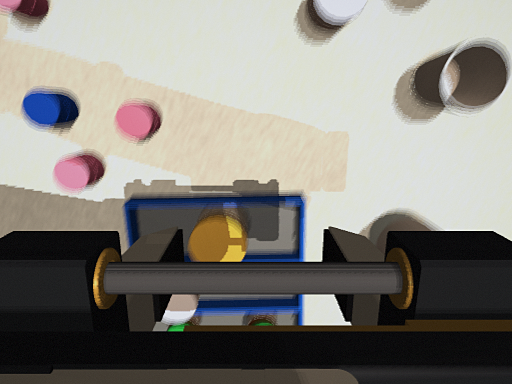

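Tote so far is good: tin at (217,240), medium at (183,305), smalls at (178,328) and (262,325). Last medium next, gripped obliquely to keep clear of glass and cup.

```bash

python3 -m creep '{"twist":[[0,0,0.13],[0,0,0.13],[0,0,0.13],[0,0,0.13],[0,0,0.13],[0,0,0.135],[0,0,0],[0,0,0]],"travel":[[0,0,0],[0,0,0],[0,0,0],[0,0,0],[0,0,0],[0,0,0],[2,-0.7,0],[3.5,-1.2,0]],"hand":[0.75,0.75,0.75,0.75,0.75,0.75,0.75,0.75]}' 40
python3 -m creep '{"twist":[[0,0,0],[0,0,0],[0,0,0],[0,0,0],[0,0,0]],"travel":[[4,-1.3,1.3],[4,-1.3,2],[2.6,-0.8,2],[1,-0.3,0],[0,0,0]],"hand":[0.75,0.75,0.75,0.75,0.75]}'
python3 - <<'E'
from h import *
need([.66,.0456,.02],-135)
s=robot.sense();c=robot.camera('wrist');jars(c,s);P=cloud(c,s)
for z in (.1,.14):
  m=(c['range_z']>0)&(P[...,2]>z-.01)&(P[...,2]<z+.012)&(P[...,0]>.7)&(P[...,0]<.82)&(abs(P[...,1]-.1)<.08);print('glass',m.sum(),P[m].mean(0) if m.any() else 0)
E
```

```text
clock: 56.2
ee_pos: [0.6017, -0.0668, 0.252]
tcp_rot: [0.001, 0.925, 0.38, -0.0]
ft_force: [1.2, 0.3, 0.6]
gripper_width: 0.753
grip_force: 0.0
clock: 56.7
ee_pos: [0.6585, 0.0454, 0.1979]
tcp_rot: [-0.0, 0.923, 0.384, -0.0]
ft_force: [0.2, -0.7, 0.0]
gripper_width: 0.754
grip_force: 0.0
at [0.6585 0.0454 0.1979] psi -134.8 tilt 0.05 | travel now [ 0.13  0.1  17.79] | twist z 0.003 then travel [ 0.12  0.1  17.79] t 56.7 w 0.75 g 0.0 F [ 0.2 -0.7  0. ]
large 0.7869 -0.0305 r 0.0295 mean [ 0.7981 -0.0469] px [446. 145.] rgb [79. 68. 59.]
medium 0.7867 -0.0304 r 0.0289 mean [ 0.7973 -0.0466] px [440. 145.] rgb [84. 72. 62.]
medium 0.6605 0.0463 r 0.0255 mean [0.6611 0.0469] px [251. 179.] rgb [206. 209. 198.]
glass 0 0
glass 6300 [0.76292766 0.09362577 0.15009698]
```

```bash

python3 -m creep '{"twist":[[0,0,0],[0,0,0],[0,0,0],[0,0,0],[0,0,0],[0,0,0],[0,0,0],[0,0,0]],"travel":[[0.15,0.1,1.5],[0,0,2.5],[0,0,3],[0,0,3],[0,0,3],[0,0,2.5],[0,0,1.5],[0,0,0.8]],"hand":[0.75,0.75,0.75,0.75,0.75,0.75,0.75,0.75]}' 40
python3 -m creep '{"twist":[[0,0,0],[0,0,0],[0,0,0],[0,0,0],[0,0,0],[0,0,0],[0,0,0],[0,0,0]],"travel":[[0,0,0],[0,0,0],[0,0,0],[0,0,0],[0,0,-0.5],[0,0,-1.5],[0,0,-2.5],[0,0,-2.5]],"hand":[0,0,0,0,0,0,0,0]}'
python3 -m creep '{"twist":[[0,0,0],[0,0,0],[0,0,-0.13],[0,0,-0.13],[0,0,-0.13],[0,0,-0.13],[0,0,-0.13],[0,0,-0.155]],"travel":[[0,0,-2],[0,0,-0.8],[0,0,0],[0,0,0],[0,0,0],[0,0,0],[0,0,0],[0,0,0]],"hand":[0,0,0,0,0,0,0,0]}'
python3 - <<'E'
from h import *
need([.588,-.273,.118],-88.9)
E
```

```text
clock: 57.55
ee_pos: [0.6595, 0.043, 0.0189]
tcp_rot: [0.0, 0.924, 0.382, -0.001]
ft_force: [-0.4, -0.4, 0.5]
gripper_width: 0.748
grip_force: 0.0
clock: 58.35
ee_pos: [0.6601, 0.0443, 0.0916]
tcp_rot: [0.0, 0.924, 0.383, -0.0]
ft_force: [0.6, 0.6, -1.3]
gripper_width: 0.537
grip_force: 40.0
clock: 59.15
ee_pos: [0.6599, 0.0444, 0.1178]
tcp_rot: [-0.0, 0.7, 0.714, -0.0]
ft_force: [0.4, 0.5, -1.6]
gripper_width: 0.537
grip_force: 40.0
at [0.6599 0.0444 0.1178] psi -88.8 tilt 0.04 | travel now [-31.59  -7.83  -0.  ] | twist z 0.001 then travel [-3.159e+01 -7.790e+00 -2.000e-02] t 59.1 w 0.54 g 40.0 F [ 0.4  0.5 -1.6]
```

```bash

python3 -m creep '{"twist":[[0,0,0],[0,0,0],[0,0,0],[0,0,0],[0,0,0],[0,0,0],[0,0,0],[0,0,0]],"travel":[[-1.5,-1.5,0],[-3,-2.2,0],[-4,-2.2,0],[-4,-1.5,0],[-4,-0.4,0],[-4,0,0],[-4,0,0],[-3.5,0,0]],"hand":[0,0,0,0,0,0,0,0]}'
python3 -m creep '{"twist":[[0,0,0],[0,0,0],[0,0,0],[0,0,0]],"travel":[[-2.5,0,0],[-1.2,0,0],[0,0,0],[0,0,0]],"hand":[0,0,0,0]}'
python3 - <<'E'
from h import *
need([.588,-.2745,.028],-88.9)
E
```

```text
clock: 59.95
ee_pos: [0.5857, -0.2391, 0.1181]
tcp_rot: [0.0, 0.702, 0.712, -0.0]
ft_force: [1.3, -0.7, -1.4]
gripper_width: 0.537
grip_force: 40.0
clock: 60.35
ee_pos: [0.5871, -0.2718, 0.1176]
tcp_rot: [-0.001, 0.701, 0.713, 0.0]
ft_force: [-0.2, 0.5, -1.9]
gripper_width: 0.538
grip_force: 40.0
at [ 0.5871 -0.2718  0.1176] psi -89.1 tilt 0.08 | travel now [-0.28  0.08  8.96] | twist z -0.003 then travel [-0.27  0.08  8.96] t 60.4 w 0.54 g 40.0 F [-0.2  0.5 -1.9]
```

```bash

python3 -m creep '{"twist":[[0,0,0],[0,0,0],[0,0,0],[0,0,0],[0,0,0],[0,0,0],[0,0,0],[0,0,0]],"travel":[[-0.2,0,1],[0,0,1.5],[0,0,2],[0,0,1.8],[0,0,1.5],[0,0,0.9],[0,0,0.2],[0,0,0]],"hand":[0,0,0,0,0,0,0,0]}'
python3 -m creep '{"twist":[[0,0,0],[0,0,0]],"travel":[[0,0,0.2],[0,0,0]],"hand":[0,0]}'
python3 -m creep '{"twist":[[0,0,0],[0,0,0]],"travel":[[0,0,0.1],[0,0,0]],"hand":[0,0]}'
```

```text
clock: 61.15
ee_pos: [0.5871, -0.2756, 0.0288]
tcp_rot: [-0.0, 0.702, 0.712, -0.0]
ft_force: [0.4, -0.8, -1.8]
gripper_width: 0.538
grip_force: 40.0
clock: 61.35
ee_pos: [0.5874, -0.2758, 0.0275]
tcp_rot: [0.0, 0.702, 0.712, 0.0]
ft_force: [0.4, -0.0, -1.1]
gripper_width: 0.539
grip_force: 40.0
clock: 61.55
ee_pos: [0.5871, -0.2757, 0.0262]
tcp_rot: [0.0, 0.702, 0.712, 0.0]
ft_force: [-0.9, 1.2, -1.4]
gripper_width: 0.54
grip_force: 40.0
```

```bash

python3 -m creep '{"twist":[[0,0,0],[0,0,0]],"travel":[[0,0,0.15],[0,0,0]],"hand":[0,0]}'
python3 -m creep '{"twist":[[0,0,0],[0,0,0],[0,0,0],[0,0,0],[0,0,0],[0,0,0],[0,0,0],[0,0,0]],"travel":[[0,0,0],[0,0,0],[0,0,0],[0,0,0],[0,0,-1],[0,0,-2.5],[0,0,-3],[0,0,-3]],"hand":[0.6,0.6,0.6,0.6,0.6,0.6,0.6,0.6]}'
python3 -m creep '{"twist":[[0,0,0],[0,0,0],[0,0,0],[0,0,0],[0,0,0],[0,0,0],[0,0,0],[0,0,0]],"travel":[[0,0,-3],[0,0,-3],[0,0,-3],[2,-1,-1],[4,-1,0],[4,-1,0],[4,-1,0],[2,0,0]],"hand":[0.6,0.6,0.6,0.6,0.6,0.6,0.6,0.6]}'
python3 - <<'E'
from h import *
t=robot.camera('top');d=robot.camera('side')
cv2.imwrite('pics/fin.png',cv2.resize(np.hstack([t['image'],d['image']])[:,:,::-1],None,fx=.78,fy=.78));s=robot.sense();print(s['clock'],s['ee_pos'])
P=cloud(t);ok=t['range_z']>0
for nm,h in (('large',.07),('medium',.062),('small',.05)):
    m=(ok&(abs(P[...,2]-h)<.004)&(abs(P[...,0]-.536)<.1)&(abs(P[...,1]+.2625)<.1)).astype(np.uint8)
    n,l,st,ce=cv2.connectedComponentsWithStats(cv2.morphologyEx(m,cv2.MORPH_OPEN,np.ones((3,3))))
    for i in range(1,n): 
        if st[i][4]>40: print(nm,P[l==i].mean(0).round(4),st[i][4])
E
```

```text
clock: 61.75
ee_pos: [0.5872, -0.2758, 0.0251]
tcp_rot: [0.0, 0.702, 0.712, 0.0]
ft_force: [-2.2, 1.1, 4.6]
gripper_width: 0.536
grip_force: 40.0
clock: 62.55
ee_pos: [0.5868, -0.2757, 0.121]
tcp_rot: [-0.0, 0.702, 0.712, -0.0]
ft_force: [1.2, 0.6, 0.1]
gripper_width: 0.602
grip_force: 0.0
clock: 63.35
ee_pos: [0.5434, -0.1125, 0.2202]
tcp_rot: [-0.001, 0.701, 0.713, 0.001]
ft_force: [0.9, -0.1, 0.3]
gripper_width: 0.599
grip_force: 0.0
63.45 [ 0.54466562 -0.1122664   0.22020924]
```

View pics/fin.png

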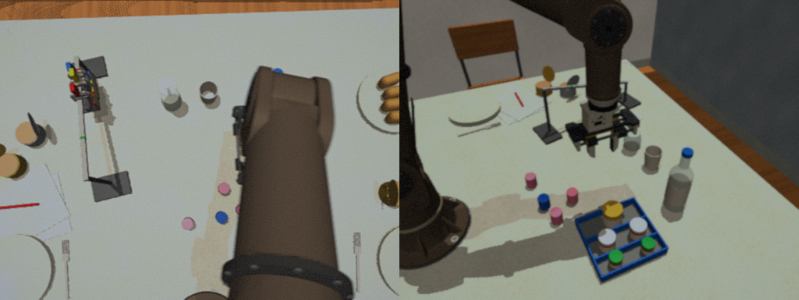

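Side: gold tin, two mediums and two smalls stand in their compartments (580–665, 205–260). Top: the carriers are bunched at the stop. Quick check of their positions, then hand in.

```bash
python3 - <<'E'
from h import *
t=robot.camera('top');P=cloud(t);hs=cv2.cvtColor(t['image'],cv2.COLOR_RGB2HSV)
T=(P[...,:2]-r0)@rd;N=(P[...,:2]-r0)@rn
for k in ('blue','yellow','red'):
    m=(cv2.inRange(hs,*map(np.array,COL[k]))>0)&(t['range_z']>0)&(abs(N)<.012)&(P[...,2]>.17)&(T>.1)
    print(k,m.sum(),'t',T[m].mean().round(3),'z',P[m][:,2].max().round(3),'n',N[m].mean().round(3))
E
```

```text
blue 49 t 0.343 z 0.21 n -0.002
yellow 71 t 0.31 z 0.219 n -0.008
red 54 t 0.262 z 0.231 n -0.007
```

```bash
python3 -c "
from rig import robot
print(robot.job_done())"
```

```text
the job is handed in; nothing more can be done
None
```

The job is handed in: all three carriers ran down the rail to the stop, then the five closed preserves that were there went upright into their matching tote compartments, with the bottle, cup and glass left alone; `job_done()` returned no verdict.

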